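# Set the strapping lane with its gauge and pack the cartons

### The arm

A 6-joint arm with a two-finger parallel gripper is mounted at the origin on the work surface. World frame = base frame: x ahead of the robot, y to its left, z up, the work surface at z = 0. Lengths are in m, angles in degrees, forces in N, time in s.
With the tool pointing down it reaches from about 0.325 to 0.85 m from the base axis. Payload 15.5 kg.
Tool frame: the origin (TCP) lies at the very end of the fingers, on their centre line; the grasp point (between the pads) lies 19 mm behind it; z points along the fingers, y is the line along which they close (so a half turn about z gives the same grasp; the last joint's range is limited). The gripper opens to 91 mm and grips with 3 to 60 N. Pads are 32 mm wide; open, the fingers measure 118 mm over their backs; the gripper's body (76 mm by 178 mm) begins 60 mm behind the grasp point.
Start: joints at [67.351, 28.281, 77.091, -0, 74.628, -5.472], TCP at [0.185, 0.597, 0.214] pointing down, gripper open.
Joint ranges: [-166.48, 166.48], [-47.26, 123.95], [12.59, 153.08], [-70.14, 250.14], [6.76, 159.57], [-176.63, 176.63]. Speed limits (degrees/s): [108.29, 108.29, 147.25, 172.46, 172.46, 172.46].

### API

Orientations are given as [roll, pitch, yaw] about the fixed x, y, z axes, in that order (R = Rz(yaw) Ry(pitch) Rx(roll)).
In Python, from workcell import * gives the robot as it stands.
- The arm moves only by the tool arm_command, never from a script. Its argument "rows" is one flat list of numbers, 7 for each row, row after row: the turn, a rotation vector about the tool's x, y, z in rad, then the shift along the tool's x, y, z in mm, then the opening in per cent of the stroke, from 0 (shut) to 100 (fully open). In form: [ax, ay, az, dx, dy, dz, gripper, ax, ay, az, dx, dy, dz, gripper, ...]. A call has exactly 5 rows; each row shifts and turns the commanded pose from where the row before left it, along the tool's axes as they then stand; what a row does not reach is not made up. A row lasts 1/12 s, in which the tool goes at most 41.7 mm and 7.16 degrees, less where a joint would pass 70% of its speed; a pose out of reach is approached as far as the arm can. A call is refused whole if a number of a shift passes 41.7 or a number of a turn 0.125, either way. A call with a gripper value outside its range is refused whole. The fingers move at their own pace and stop on an object; "newtons" is the grip in N (left out, the last holds). Time passes only in rows, so rows that do not move let the fingers close, or fill a call up. It gives the time, the measured TCP pose, the force, the opening and the grip force at its end, in the units of the state.
- observe(): the state, without advancing time (a new reading comes with each control period).
- snapshot(name): name is "side" or "top"; returns (picture, depth): 480x640x3 uint8, blue, green, red; 480x640 float32, m along the optical axis (not along the pixel's ray), 0 where there is no reading.
- calibration(name): a dict with "mtx" (3x3 intrinsics, pixels), "k1" (the pictures are not rectified: a ray, as slopes to the right and down, at radius r is drawn at 1 + k1 r^2 times it, then the intrinsics apply), "R" (3x3) and "t" (3): a world point X has camera coordinates R X + t. Camera axes: x right, y down, z forward; pixel columns grow to the right and rows downward; lengths in m; the calibration is good to about 2 mm. A picture is of the moment at which its call begins. calibration takes no time and is no camera call.
- hand_in(): hands the job in; it is judged then, once.
Trained networks look in the newest picture that a camera, given by its name, has taken for a name from the list of things; names that differ only in an ending like _2 or _b are one class to them, and where a whole thing is asked for, a point or a joint stands for the part that bears it (a point fixed in the world has none). Each returns a list of dicts, best first, with "conf" (0 to 1); they miss things now and then, are a little off and sometimes report something else, mostly with a low value. They report only what shows in the picture. A call takes as long as a camera call. They do not tell look-alikes from the thing itself.
- regions_of(camera, thing): "pixels" (480x640 bool, what is visible of it) and "point" ([row, column] in pixels, amid what is visible of it).
The state is a dict: "t": time; "joints": joint angles; "joint_velocities": joint speeds; "tau": joint torques, N m; "eef_pos": TCP position; "eef_rot": TCP orientation; "force": force on the tool from outside, world axes, zero at the start; "moment": the same for the moment, N m; "grip_width": finger opening in m; "grasp_force": force on a finger pad.
Only numpy, scipy, OpenCV 4.12 (cv2) and the standard library are available. Lean on these libraries where they do the work, as an engineer would, in place of code of your own. Each camera call takes 0.05 s, during which the arm holds its last target. There are 200 camera calls.

### The job

Set up the strapping lane on the bench and load it: turn the eccentric hex bolt to close the lane until the setting gauge just slides in it freely, with no more than 3 mm of side play, and prove it by standing the gauge in the open mouth and sliding it, flat on the plate and unforced, all the way to the end stop; then put the gauge back upright on its mat. Then pack every small carton on the bench into the lane in one row, upright and lengthwise, the first pushed tight into the corner against the end stop and each next one pushed tight against the one before. Leave the lane setting as it is and everything else on the bench where it stands.

Things in the scene. Friction and masses are not known exactly. Their poses are not given: they have to be found in the camera images.
- jig: Strapping-lane jig fixed to the bench, aluminium plate 10 mm thick. Origin at bench height; z up; y along the lane from its open mouth (-y) to the end stop (+y); x across it, from the movable guide to the fixed fence. In this frame (mm): plate x -115..75, y -185..165, top z 10; fence inner face x 45, y -180..155, top z 38.
- lane_mouth (a point): Point on the plate top in the infeed area before the lane (jig frame x 19, y -150, z 10 mm). Here, from y -180 to -143, only the fence stands at the side, so things can be set down and then pushed along +y into the lane.
- corner (a point): Reference corner: where fence inner face, end stop face and plate top meet (jig frame x 45, y 145, z 10 mm). The end stop spans jig x -28..57 mm; its top is 50 mm above the bench.
- guide: The movable near wall of the lane (steel), parallel to the fence: jig y -100..145 mm, 10 mm thick, top 38 mm above the bench; its mouth end flares outwards by about 15 mm, to y -143. It slides across the lane only as the bolt drives it; it cannot be pushed by hand.
- guide_face (a point): Point on the top edge of the guide's inner (lane-side) face, halfway along it. Lane width = 45 mm minus this point's x in the jig frame.
- bolt: Eccentric bolt on the near side of the guide, at jig x -75, y 15 mm. Steel hex head, 26 mm across flats, from 44 to 72 mm above the bench, over a brass cam. Origin on its vertical axis at plate top. Its x axis passes through the middle of a flat (one every 60 degrees) and along the white mark on the head. Stiff (0.15 Nm), stays where left.
- bolt_top (a point): Centre of the bolt head's top. Turning clockwise from above closes the lane: with a the anticlockwise angle of the bolt's x axis from the jig's x axis (0 to 2.4 rad, then end stops), lane width = 46 mm + 7 mm per rad of a. At the start a is 1.5 to 2.2 rad, so the lane is too wide.
- gauge: Setting gauge: aluminium block 50 mm wide (x) x 70 mm long (y) x 25 mm high with a black upright bar handle on top, 12 mm thick (x) x 34 mm (y), from 25 to 61 mm above the underside. Origin at the centre of the underside. Used with its 50 mm width across the lane, its length along it. 0.25 kg.
- mat: Black rubber mat 140 x 120 x 4 mm fixed to the bench, the gauge's parking place. Origin at the centre of its underside; top 4 mm above the bench.
- carton1: Small sealed cardboard carton, 48 mm wide (x) x 60 mm long (y) x 60 mm high, tape strip on top along its length; origin at the centre of its underside. About 0.12 kg. Two to four such cartons are present and interchangeable; an absent one reads None. Packed length along the lane (y of the jig) is 60 mm each.
- carton2: Small sealed cardboard carton, 48 mm wide (x) x 60 mm long (y) x 60 mm high, tape strip on top along its length; origin at the centre of its underside. About 0.12 kg. Two to four such cartons are present and interchangeable; an absent one reads None. Packed length along the lane (y of the jig) is 60 mm each.
- carton3: Small sealed cardboard carton, 48 mm wide (x) x 60 mm long (y) x 60 mm high, tape strip on top along its length; origin at the centre of its underside. About 0.12 kg. Two to four such cartons are present and interchangeable; an absent one reads None. Packed length along the lane (y of the jig) is 60 mm each.
- carton4: Small sealed cardboard carton, 48 mm wide (x) x 60 mm long (y) x 60 mm high, tape strip on top along its length; origin at the centre of its underside. About 0.12 kg. Two to four such cartons are present and interchangeable; an absent one reads None. Packed length along the lane (y of the jig) is 60 mm each.
- pad: Bystander, to be left alone: pad of paper labels, 50 x 74 x 8 mm, lying among the cartons.
- tape_a: Bystander, to be left alone: tall clear tape roll lying flat, 104 mm across, 48 mm high.
- tape_b: Bystander, to be left alone: brown tape roll lying flat, 92 mm across, 25 mm high, near the robot.
- tin: Bystander, to be left alone: upright metal tin, 66 mm across, 75 mm tall.
- cup: Bystander, to be left alone: white mug, 76 mm across, 85 mm tall.
- stapler: Bystander, to be left alone: hand stapler, 130 mm long, 50 mm high.
- marker: Bystander, to be left alone: black marker pen lying flat, 110 mm long, 15 mm thick.
Not all that is in view belongs to the job. Leave any yellow look-alike of the carton4 alone. There is more than one size of the mat; the job needs the larger.

How it is judged:
By the outcome, as a careful person would: the job done as asked, in the order asked, and still so for the second after the job is handed in, with the robot touching nothing.
Of carton1, carton2, carton3, carton4 only 2 to 4 are there at a start; the rules pass over those that are not, and their reading is None.
At some moment in a run one of carton1, carton2, carton3, carton4, gauge may be knocked a few centimetres aside while the robot is not near it.
Once in a run the grip may slacken for a moment while it holds something.
It also fails if it takes over 210 s, if anything falls off the work surface, if the arm or the gripper's body presses on something with over 40 N, if the wrist force passes 120 N, or if a joint passes its speed limit or range.

## Working session

There is one attempt and no reset: what is moved stays moved. The work goes in short steps, Python scripts to look and compute and a tool call to move; the robot and the scene stay as the last step left them, time stands still between calls to the robot, and variables do not carry over. Pictures are saved under pics/ and viewed, at most 14 in all, crops included, and the job is handed in when it is done.

Besides the shell and the picture viewer there is one more tool, called after "Call:" as a command line: name --argument value ..., lists and objects as JSON in quotes. arm_command: Moves the arm, as the interface text tells. Its arguments: {"type":"object","properties":{"rows":{"type":"array","items":{"type":"number"}},"newtons":{"type":"number"}},"required":["rows"]}

```bash
ls; mkdir -p pics
python3 - <<'E'
from workcell import *
import cv2,json
s=observe();print({k:s[k] for k in('t','eef_pos','eef_rot','grip_width','force')})
for n in('top','side'):
    p,d=snapshot(n);cv2.imwrite(f'pics/{n}0.png',p);c=calibration(n);print(n,c)
E
```

```text
pics
{'t': 0.0, 'eef_pos': array([0.18441366, 0.59675541, 0.21329925]), 'eef_rot': array([-1.79925598e+02, -8.31161150e-03,  1.62823200e+02]), 'grip_width': 0.09112851914937155, 'force': array([0.37777755, 0.42324784, 0.10695234])}
top {'mtx': array([[616.37109969,   0.        , 319.74015133],
       [  0.        , 616.37109969, 241.82889981],
       [  0.        ,   0.        ,   1.        ]]), 'k1': -0.05734613497580151, 'R': array([[ 1.37459141e-02, -9.99900836e-01,  3.06085599e-03],
       [-9.84730839e-01, -1.40685233e-02, -1.73514411e-01],
       [ 1.73540267e-01, -6.29005092e-04, -9.84826574e-01]]), 't': array([0.02079127, 0.5533398 , 1.63722891])}
side {'mtx': array([[436.34658616,   0.        , 316.26121281],
       [  0.        , 436.34658616, 240.98023198],
       [  0.        ,   0.        ,   1.        ]]), 'k1': 0.018891772447368366, 'R': array([[-0.97897307, -0.20343778,  0.01499351],
       [-0.13628862,  0.59760887, -0.79011964],
       [ 0.15177993, -0.77554929, -0.61276925]]), 't': array([0.53690102, 0.11295787, 0.87989725])}
```

View pics/top0.png

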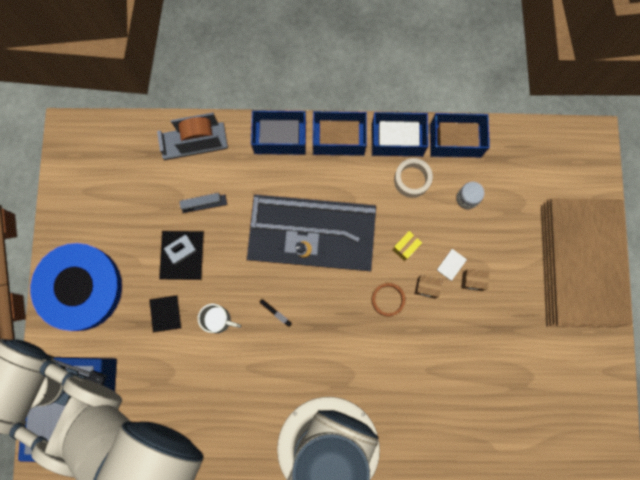

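View pics/side0.png

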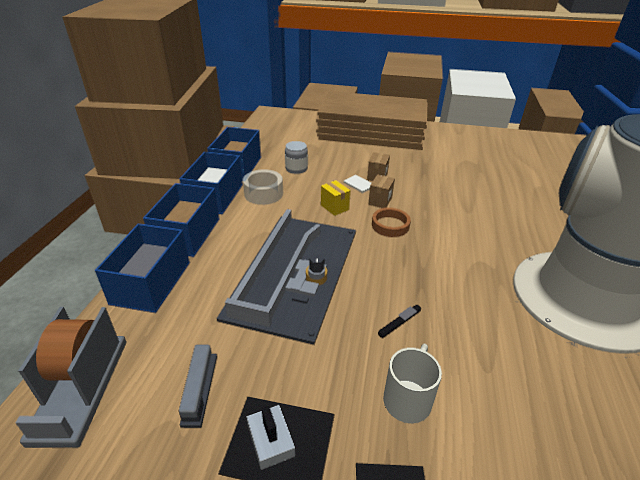

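Top view: jig at (312,232) with its end stop on the left and the bolt at (304,248). The gauge is at (180,248) on the larger mat. Brown cartons are at (429,286) and (476,280), with a yellow look-alike at (408,245), which I leave alone. The smaller mat is at (165,313).

```bash
cat > h.py <<'E'
from workcell import *
import numpy as np, cv2
from scipy.optimize import least_squares
def cam(n):
    c=calibration(n); return c['mtx'],c['k1'],c['R'],c['t']
def und(n,uv):
    K,k,R,t=cam(n); return cv2.undistortPoints(np.float64(uv).reshape(-1,1,2),K,np.array([k,0,0,0.])).reshape(-1,2)
def onz(n,uv,z):
    K,k,R,t=cam(n); s=und(n,uv); d=np.c_[s,np.ones(len(s))]@R; o=-R.T@t
    return o+d*((z-o[2])/d[:,2])[:,None]
def cloud(n,dep,mask=None):
    K,k,R,t=cam(n); m=(dep>0) if mask is None else mask&(dep>0)
    v,u=np.nonzero(m); s=und(n,np.c_[u,v]); z=dep[v,u]
    return (np.c_[s,np.ones(len(s))]*z[:,None]-t)@R,np.c_[u,v]
def proj(n,X):
    K,k,R,t=cam(n); r,_=cv2.Rodrigues(R)
    return cv2.projectPoints(np.float64(X).reshape(-1,1,3),r,t,K,np.array([k,0,0,0.]))[0].reshape(-1,2)
def rect(P): 
    (c,s,a)=cv2.minAreaRect(np.float32(P[:,:2]*1000)); return np.round(c,1),np.round(s,1),round(a,1)
E
python3 - <<'E'
from h import *
for n in('top','side'):
    p,d=snapshot(n); np.savez(f'{n}0.npz',p=p,d=d)
    for th in('jig','guide','bolt','bolt_top','gauge','mat','carton1','pad','tape_b','tin'):
        for r in regions_of(n,th)[:5]:
            P,uv=cloud(n,d,r['pixels'])
            if len(P)<3: continue
            z=P[:,2]; hi=P[z>np.percentile(z,97)-.006]
            print(n,th,round(r['conf'],2),'pt',np.round(r['point']),len(P),'med',np.round(np.median(P,0)*1000),'z97 %.1f'%(1000*np.percentile(z,97)),'top',rect(hi))
E
```

```text
top jig 0.62 pt [233. 313.] 8287 med [585.  52.  12.] z97 45.2 top (array([590.6,  51.8]), array([336.3, 148.7]), 85.7)
top jig 0.27 pt [278. 474.] 501 med [ 455. -391.   59.] z97 67.1 top (array([ 456.4, -395.2]), array([58.6, 48. ]), 83.2)
top jig 0.24 pt [196. 469.] 568 med [ 686. -383.   71.] z97 81.3 top (array([ 691. , -390.4]), array([57.9, 55.5]), 71.2)
top guide 0.65 pt [234. 303.] 1003 med [579.  76.  26.] z97 43.9 top (array([588.6,  63.5]), array([282.8,  18.6]), 83.3)
top bolt 0.6 pt [247. 302.] 220 med [533.  74.  45.] z97 77.4 top (array([535.1,  81.2]), array([24.9, 26.6]), 57.6)
top bolt_top 0.55 pt [249. 304.] 213 med [533.  74.  45.] z97 77.5 top (array([535.1,  81.2]), array([24.9, 26.6]), 57.6)
top gauge 0.64 pt [251. 180.] 512 med [530. 411.  29.] z97 65.0 top (array([531.7, 416. ]), array([13.9, 33.2]), 33.8)
top mat 0.97 pt [262. 179.] 1572 med [502. 414.   3.] z97 12.0 top (array([519. , 415.3]), array([139.6, 121.5]), 0.8)
top mat 0.91 pt [316. 166.] 1033 med [353. 453.   2.] z97 9.3 top (array([355. , 453.3]), array([94.7, 82. ]), 9.2)
top mat 0.32 pt [311.
[... 2475 characters left out ...]
ed [530.  90.  45.] z97 72.3 top (array([531.4,  81.2]), array([26.5, 28.5]), 42.7)
side pad 0.58 pt [182. 360.] 259 med [ 498. -338.    8.] z97 9.8 top (array([ 497.2, -340.6]), array([52.9, 74.1]), 52.9)
side tape_b 0.92 pt [187. 263.] 1148 med [ 739. -207.   33.] z97 48.9 top (array([ 740.4, -228.8]), array([99.2, 99.3]), 9.7)
side tape_b 0.76 pt [217. 391.] 729 med [ 398. -151.   17.] z97 26.2 top (array([ 399.5, -160.3]), array([88., 91.]), 7.9)
side tin 0.58 pt [155. 297.] 698 med [ 685. -367.   49.] z97 75.9 top (array([ 688.9, -388.5]), array([57.8, 57.9]), 18.6)
side tin 0.16 pt [225. 388.] 798 med [ 398. -151.   17.] z97 26.1 top (array([ 398.4, -159.7]), array([90.4, 91.1]), 20.5)
```

Run:
```python
from h import *
for n in('top','side'):
    f=np.load(f'{n}0.npz'); P,uv=cloud(n,f['d'])
    P=P*1000
    b=(P[:,0]>455)&(P[:,0]<720)&(P[:,1]>-160)&(P[:,1]>-145)&(P[:,1]<260)
    Q=P[b]; 
    zo=0
    pl=Q[abs(Q[:,2]-10)<4]; print(n,'plate z',np.median(pl[:,2]),len(pl))
    H=Q[Q[:,2]>6]; print(n,'all',rect(H/1000), 'plate',rect(pl/1000))
    fe=Q[(abs(Q[:,2]-38)<3.5)]; fe=fe[fe[:,0]>615]
    if len(fe)>20:
        l=cv2.fitLine(np.float32(fe[:,:2]),cv2.DIST_HUBER,0,.01,.01).ravel(); print('fence dir',np.degrees(np.arctan2(l[1],l[0])),'pt',l[2:],np.median(fe[:,2]),rect(fe/1000))
    fs=Q[abs(Q[:,2]-50)<3.5]; fs=fs[fs[:,1]>180]; print('stop',len(fs),rect(fs/1000))
    hd=Q[abs(Q[:,2]-72)<(4 if n=='side' else 7)]; print('head',rect(hd/1000),len(hd))
    gm=Q[(abs(Q[:,2]-38)<3)&(Q[:,0]>560)&(Q[:,0]<620)]
    print('guide',rect(gm/1000))
    # crops of bolt
    p=f['p']; u,v=proj(n,[[.532,.081,.072]])[0].astype(int)
    c=cv2.resize(p[v-25:v+25,u-30:u+30],None,fx=8,fy=8,interpolation=cv2.INTER_CUBIC); cv2.imwrite(f'pics/b_{n}.png',c)
a=cv2.imread('pics/b_top.png');b=cv2.imread('pics/b_side.png');cv2.imwrite('pics/bolt.png',cv2.resize(np.hstack([a,b]),(800,333)))
```

```text
top plate z 9.86577442879437 4522
top all (array([587.3,  58.1]), array([403.7, 264.6]), 90.0) plate (array([587.3,  58.1]), array([403.7, 264.6]), 90.0)
fence dir 85.70626 pt [658.275     40.470825] 38.04887751763557 (array([658.5,  46.1]), array([ 56.6, 333.3]), 3.8)
stop 87 (array([634.9, 210. ]), array([16.8, 82.6]), 89.8)
head (array([536. ,  81.2]), array([25.4, 26.5]), 43.2) 77
guide (array([578.7,  69.7]), array([294.1,  44. ]), 82.2)
side plate z 9.062727803614868 6592
side all (array([584.6,  51.9]), array([354.7, 190.5]), 85.5) plate (array([584.6,  51.9]), array([354.7, 190.5]), 85.5)
fence dir 86.28042 pt [654.9433    57.392136] 37.07725596897414 (array([654.2,  49. ]), array([ 56.4, 342.8]), 3.5)
stop 226 (array([631.9, 210.9]), array([14.1, 84.5]), 84.9)
head (array([531.4,  81.2]), array([26.5, 28.5]), 42.7) 120
guide (array([583.7,  70.8]), array([301.2,  29.6]), 81.9)
```

View pics/bolt.png

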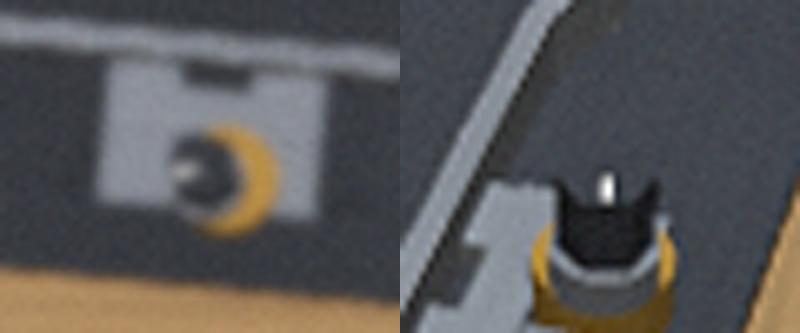

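Run:
```python
from h import *
f=np.load('top0.npz');p=f['p'];P,uv=cloud('top',f['d']);P=P*1000
# plate mask by darkness+location
hsv=cv2.cvtColor(p,cv2.COLOR_BGR2HSV); m=(hsv[...,1]<110).astype(np.uint8); box=np.zeros_like(m); box[185:285,235:390]=1; m=m*box
m=cv2.morphologyEx(m,cv2.MORPH_OPEN,np.ones((3,3)));n,l,st,_=cv2.connectedComponentsWithStats(m);k=1+np.argmax(st[1:,4]);v,u=np.nonzero(l==k)
X=onz('top',np.c_[u,v],.010);
print('top plate (near/left/right edges at z10, far edge raised by fence):',rect(X))
# head zoom with hypotheses
for n in('top','side'):
    q=np.load(f'{n}0.npz')['p'];c0=np.array([.5335,.0812]) if 0 else np.array({'top':[.536,.0812],'side':[.5312,.0812]}[n])
    u,v=proj(n,[[*c0,.072]])[0]; u0,v0=int(u)-14,int(v)-14;s=14
    c=cv2.resize(q[v0:v0+28,u0:u0+28],None,fx=s,fy=s,interpolation=cv2.INTER_NEAREST)
    c=np.clip(c.astype(float)*1.5,0,255).astype(np.uint8)
    for w,(dx,dy) in {'+x':(.02,0),'+y':(0,.02),'c':(0,0)}.items():
        a=(proj(n,[[c0[0]+dx,c0[1]+dy,.072]])[0]-[u0,v0]+.5)*s; cv2.circle(c,tuple(a.astype(int)),4,(0,0,255),-1); cv2.putText(c,w,tuple(a.astype(int)),0,.6,(0,255,0),2)
    cv2.imwrite(f'pics/z_{n}.png',c)
cv2.imwrite('pics/zz.png',np.hstack([cv2.imread('pics/z_top.png'),cv2.imread('pics/z_side.png')]))
```

```text
top plate (near/left/right edges at z10, far edge raised by fence): (array([588.5,  52.7]), array([355.8, 196.9]), 85.2)
```

View pics/zz.png

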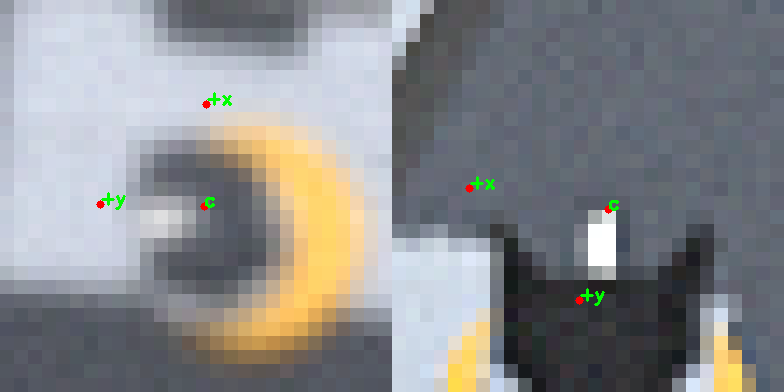

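White mark runs from the head centre toward world +y (side crop (602,238)), about 99° world, so a ≈ 1.8 rad. That matches the expected range. The cameras disagree by about 4 mm in x, so I use the mean: jig origin about (607,61), yaw −4.4°, bolt at (533.5,81.3).

Call:
arm_command --rows '[0,0,0.118,0,0,0,100,0,0,0.118,0,0,0,100,0,0,0.118,0,0,0,100,0,0,0.118,0,0,0,100,0,0,0.118,0,0,0,100]'

```text
t: 1.62
eef_pos: [0.1846, 0.5971, 0.2139]
eef_rot: [-180.0, 0.0, 128.7]
force: [-0.1, 0.1, 0.4]
grip_width: 0.091
grasp_force: 0.0
```

Call:
arm_command --rows '[0,0,0,-31,-2.6,0,100,0,0,0,-31,-2.6,0,100,0,0,0,-31,-2.6,0,100,0,0,0,-31,-2.6,0,100,0,0,0,-31,-2.6,0,100]'

```text
t: 2.03
eef_pos: [0.2726, 0.4673, 0.214]
eef_rot: [180.0, -0.0, 129.0]
force: [0.7, 0.9, -0.9]
grip_width: 0.0911
grasp_force: 0.0
```

Call:
arm_command --rows '[0,0,0,-31,-2.6,0,100,0,0,0,-31,-2.6,0,100,0,0,0,-31,-2.6,0,100,0,0,0,-31,-2.6,0,100,0,0,0,-31,-2.6,0,100]'

```text
t: 2.45
eef_pos: [0.3602, 0.3386, 0.2141]
eef_rot: [180.0, -0.0, 129.0]
force: [0.7, 0.6, 0.2]
grip_width: 0.0914
grasp_force: 0.0
```

Call:
arm_command --rows '[0,0,0,-31,-2.6,0,100,0,0,0,-31,-2.6,0,100,0,0,0,-31,-2.6,0,100,0,0,0,-31,-2.6,0,100,0,0,0,-31,-2.6,0,100]'

```text
t: 2.87
eef_pos: [0.4477, 0.2099, 0.2141]
eef_rot: [180.0, 0.0, 129.0]
force: [0.3, 0.5, -0.3]
grip_width: 0.0913
grasp_force: 0.0
```

Call:
arm_command --rows '[0,0,0,-31,-2.6,0,70,0,0,0,-31,-2.6,0,70,0,0,0,-31,-2.6,0,70,0,0,0,-31,-2.6,0,70,0,0,0,-31,-2.6,0,70]'

```text
t: 3.28
eef_pos: [0.5352, 0.0812, 0.214]
eef_rot: [180.0, 0.0, 129.0]
force: [1.2, 0.7, -0.7]
grip_width: 0.0643
grasp_force: 0.0
```

Call:
arm_command --rows '[0,0,0,0,0,0,70,0,0,0,0,0,0,70,0,0,0,0,0,0,70,0,0,0,0,0,0,70,0,0,0,0,0,0,70]'

```text
t: 3.7
eef_pos: [0.534, 0.0835, 0.214]
eef_rot: [-180.0, -0.0, 129.1]
force: [-1.3, 0.3, 0.6]
grip_width: 0.0641
grasp_force: 0.0
```

```bash
cat >> h.py <<'E'
def st():
    s=observe(); r=s['eef_rot']; return s['eef_pos']*1000,r[2],s
def to(x,y,z,yaw,o=None):
    "needed turn about tool z (rad) and, after that turn, shift in tool axes (mm)"
    p,w,s=st(); a=np.radians(yaw); d=np.array([x,y,z])-p
    t=-np.radians((yaw-w+180)%360-180)
    print('t %.1f'%s['t'],'pos',np.round(p,1),'rot',np.round(s['eef_rot'],1),'F',np.round(s['force'],1),'grip %.1f %.1f'%(s['grip_width']*1000,s['grasp_force']))
    print('turn %.3f'%t,'shift',np.round([d[0]*np.cos(a)+d[1]*np.sin(a), d[0]*np.sin(a)-d[1]*np.cos(a), -d[2]],1))
JO=np.array([607.1,60.8]); JY=-4.4
def j2w(x,y): a=np.radians(JY); return JO+[x*np.cos(a)-y*np.sin(a),x*np.sin(a)+y*np.cos(a)]
def w2j(P): a=np.radians(JY); d=np.asarray(P)[...,:2]-JO; return np.stack([d[...,0]*np.cos(a)+d[...,1]*np.sin(a),-d[...,0]*np.sin(a)+d[...,1]*np.cos(a)],-1)
E
python3 -c "
from h import *
to(533.6,81.3,48,129)
"
```

```text
t 3.7 pos [534.   83.5 214. ] rot [-180.    -0.   129.1] F [-1.3  0.3  0.6] grip 64.1 0.0
turn 0.001 shift [ -1.5  -1.7 166. ]
```

Call:
arm_command --rows '[0,0,0,-1.5,-1.7,30,70,0,0,0,0,0,34,70,0,0,0,0,0,34,70,0,0,0,0,0,34,70,0,0,0,0,0,34,70]'

```text
t: 4.12
eef_pos: [0.5338, 0.0812, 0.0468]
eef_rot: [180.0, 0.0, 129.1]
force: [0.8, 0.8, 0.6]
grip_width: 0.0638
grasp_force: 0.0
```

Call:
arm_command --rows '[0,0,0,0,0,0,70,0,0,0,0,0,0,40,0,0,0,0,0,0,20,0,0,0,0,0,0,15,0,0,0,0,0,0,10]' --newtons 30

```text
t: 4.53
eef_pos: [0.5353, 0.0806, 0.0499]
eef_rot: [179.9, 0.1, 129.0]
force: [-0.5, 0.4, 0.9]
grip_width: 0.0398
grasp_force: 0.0
```

Call:
arm_command --rows '[0,0,0,0,0,0,0,0,0,0,0,0,0,0,0,0,0,0,0,0,0,0,0,0,0,0,0,0,0,0,0,0,0,0,0]' --newtons 50

```text
t: 4.95
eef_pos: [0.5352, 0.0808, 0.0489]
eef_rot: [179.9, 0.1, 129.0]
force: [1.2, 4.4, 8.5]
grip_width: 0.0259
grasp_force: 50.0
```

```bash
python3 -c "
from h import *
to(533.6,81.3,48,129);print(st()[2]['moment'])
"
```

```text
t 5.0 pos [535.2  80.8  48.9] rot [1.799e+02 1.000e-01 1.290e+02] F [1.2 4.4 8.5] grip 25.9 50.0
turn 0.000 shift [ 1.4 -1.   0.9]
[ 0.79283649 -0.20614488  0.12310928]
```

Call:
arm_command --rows '[0,0,0.05,0,0,0,0,0,0,0.05,0,0,0,0,0,0,0.05,0,0,0,0,0,0,0.05,0,0,0,0,0,0,0.05,0,0,0,0]'

```text
t: 5.37
eef_pos: [0.5348, 0.0806, 0.0489]
eef_rot: [179.9, 0.0, 114.6]
force: [-2.3, 0.8, 12.8]
grip_width: 0.0258
grasp_force: 50.0
```

Call:
arm_command --rows '[0,0,0.05,0,0,0,0,0,0,0.05,0,0,0,0,0,0,0.05,0,0,0,0,0,0,0.05,0,0,0,0,0,0,0.05,0,0,0,0]'

```text
t: 5.78
eef_pos: [0.5343, 0.0804, 0.0489]
eef_rot: [180.0, 0.0, 100.2]
force: [-4.3, -0.6, 13.8]
grip_width: 0.0258
grasp_force: 50.0
```

```bash
python3 -c "
from h import *
to(533.6,81.3,48,70.6);print(st()[2]['moment'])
"
```

```text
t 5.8 pos [534.3  80.4  48.9] rot [180.    0.  100.2] F [-4.3 -0.6 13.8] grip 25.8 50.0
turn 0.517 shift [ 0.6 -0.9  0.9]
[-0.19605219  0.75774052  0.17135488]
```

Call:
arm_command --rows '[0,0,0.05,0,0,0,0,0,0,0.05,0,0,0,0,0,0,0.05,0,0,0,0,0,0,0.05,0,0,0,0,0,0,0.05,0,0,0,0]'

```text
t: 6.2
eef_pos: [0.5337, 0.0804, 0.0489]
eef_rot: [-180.0, 0.0, 85.9]
force: [-6.9, -0.1, 16.6]
grip_width: 0.0257
grasp_force: 50.0
```

Call:
arm_command --rows '[0,0,0.05,0,0,0,0,0,0,0.05,0,0,0,0,0,0,0.05,0,0,0,0,0,0,0.05,0,0,0,0,0,0,0.05,0,0,0,0]'

```text
t: 6.62
eef_pos: [0.5332, 0.0805, 0.0489]
eef_rot: [-179.9, 0.0, 71.6]
force: [-10.0, 0.9, 19.8]
grip_width: 0.0257
grasp_force: 50.0
```

Call:
arm_command --rows '[0,0,0.02,0,0,0,0,0,0,0,0,0,0,0,0,0,0,0,0,0,0,0,0,0,0,0,0,0,0,0,0,0,0,0,0]'

```text
t: 7.03
eef_pos: [0.5331, 0.0805, 0.0489]
eef_rot: [-179.9, 0.0, 70.6]
force: [-10.1, -0.6, 19.7]
grip_width: 0.0256
grasp_force: 50.0
```

```bash
python3 -c "
from h import *
to(533.6,81.3,48,70.6);print(st()[2]['moment'])
"
```

```text
t 7.0 pos [533.1  80.5  48.9] rot [-179.9    0.    70.6] F [-10.1  -0.6  19.7] grip 25.6 50.0
turn -0.000 shift [0.9 0.2 0.9]
[-0.08634722  1.64440312  0.01181015]
```

Call:
arm_command --rows '[0,0,0,0,0,0,70,0,0,0,0,0,0,70,0,0,0,0,0,0,70,0,0,0,0,0,-10,70,0,0,0,0,0,-25,70]'

```text
t: 7.45
eef_pos: [0.5326, 0.0803, 0.0816]
eef_rot: [-179.8, 0.1, 70.6]
force: [-0.7, -0.2, -0.5]
grip_width: 0.0562
grasp_force: 0.0
```

Call:
arm_command --rows '[0,0,0,0,0,-35,70,0,0,0,0,0,-35,70,0,0,0,0,0,-35,70,0,0,0,0,0,-30,70,0,0,0,13.6,-29,0,70]'

```text
t: 7.87
eef_pos: [0.517, 0.1011, 0.2244]
eef_rot: [179.4, -0.2, 70.4]
force: [0.2, 0.2, 0.2]
grip_width: 0.0639
grasp_force: 0.0
```

Call:
arm_command --rows '[0,0,0,13.6,-29,0,70,0,0,0,13.6,-29,0,70,0,0,0,13.6,-29,0,70,0,0,0,13.6,-29,0,70,0,0,0,13.6,-29,0,70]'

```text
t: 8.28
eef_pos: [0.3959, 0.216, 0.2187]
eef_rot: [180.0, -0.0, 70.6]
force: [0.1, 0.9, -0.1]
grip_width: 0.0641
grasp_force: 0.0
```

Call:
arm_command --rows '[0,0,0,13.6,-29,0,70,0,0,0,13.6,-29,0,70,0,0,0,0,0,0,70,0,0,0,0,0,0,70,0,0,0,0,0,0,70]'

```text
t: 8.7
eef_pos: [0.3518, 0.2602, 0.2185]
eef_rot: [180.0, -0.0, 70.6]
force: [0.5, -0.3, 0.4]
grip_width: 0.0639
grasp_force: 0.0
```

Run:
```python
from h import *
to(530.2,417.1,200,123.8)
for n in('top','side'):
    p,d=snapshot(n); np.savez(f'{n}1.npz',p=p,d=d); cv2.imwrite(f'pics/{n}1.png',p)
    P,uv=cloud(n,d);P=P*1000; J=w2j(P)
    # lane profile: median z by jig x (2mm bins), y -90..130
    s=(J[:,1]>-90)&(J[:,1]<130)&(J[:,0]>-40)&(J[:,0]<70)
    b=np.arange(-30,64,2)
    print(n,[(int(x),int(np.median(P[s&(abs(J[:,0]-x)<1),2]))) for x in b if (s&(abs(J[:,0]-x)<1)).sum()])
    u,v=proj(n,[[.534,.081,.072]])[0];u0,v0=int(u)-14,int(v)-14
    cv2.imwrite(f'pics/y_{n}.png',cv2.resize(p[v0:v0+28,u0:u0+28],None,fx=14,fy=14,interpolation=cv2.INTER_NEAREST))
    for r in regions_of(n,'gauge')[:2]:
        Q,_=cloud(n,d,r['pixels']);Q=Q*1000; h=Q[Q[:,2]>50]; 
        if len(h)>3: print('gauge',r['conf'],rect(h/1000)); bl=Q[(Q[:,2]>24)&(Q[:,2]<34)]; print('block',rect(bl/1000))
cv2.imwrite('pics/yy.png',np.hstack([cv2.imread('pics/y_top.png'),cv2.imread('pics/y_side.png')]))
```

```text
t 8.7 pos [351.8 260.2 218.5] rot [180.   -0.   70.6] F [ 0.5 -0.3  0.4] grip 63.9 0.0
turn -0.928 shift [ 31.2 235.5  18.5]
top [(-30, 14), (-28, 12), (-26, 13), (-24, 13), (-22, 10), (-20, 13), (-18, 11), (-16, 17), (-14, 26), (-12, 37), (-10, 38), (-8, 36), (-6, 37), (-4, 34), (0, 13), (2, 9), (4, 10), (6, 10), (8, 9), (10, 10), (12, 9), (14, 8), (16, 10), (18, 9), (20, 9), (22, 9), (24, 10), (26, 9), (28, 10), (30, 10), (32, 9), (34, 10), (36, 10), (38, 10), (40, 10), (42, 10), (44, 10), (46, 15), (48, 25), (50, 36), (52, 38), (54, 37), (56, 37), (58, 37), (60, 34)]
gauge 0.71 (array([532.8, 416.2]), array([15.6, 33.2]), 34.3)
block (array([531.9, 416.3]), array([52.7, 70. ]), 34.7)
side [(-30, 9), (-28, 9), (-26, 9), (-24, 10), (-22, 9), (-20, 11), (-18, 26), (-16, 37), (-14, 37), (-12, 37), (-10, 37), (-8, 36), (2, 10), (4, 9), (6, 8), (8, 9), (10, 8), (12, 9), (14, 9), (16, 9), (18, 9), (20, 9), (22, 8), (24, 8), (26, 9), (28, 8), (30, 9), (32, 9), (34, 9), (36, 8), (38, 9), (40, 9), (42, 11), (44, 24), (46, 37), (48, 37), (50, 37), (52, 36), (54, 36), (56, 36)]
gauge 0.93 (array([528.3, 418.7]), array([12.1, 33.8]), 34.0)
block (array([528.9, 418.8]), array([51.2, 71. ]), 33.9)
```

View pics/yy.png

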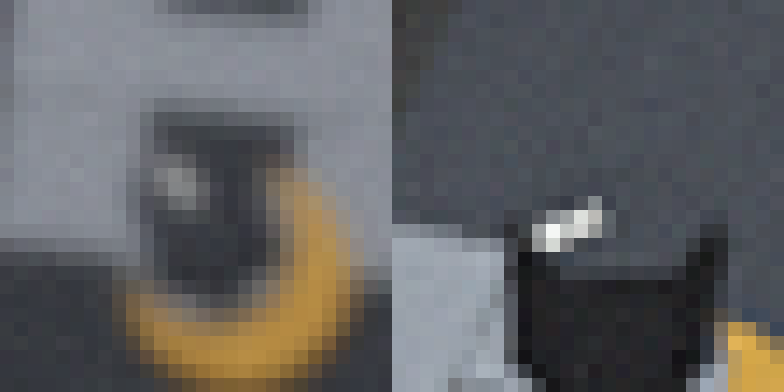

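Run:
```python
from h import *
for k in(0,1):
  for n in('top','side'):
    g=cv2.cvtColor(np.load(f'{n}{k}.npz')['p'],cv2.COLOR_BGR2GRAY)
    xs=np.arange(-34,64,1.0); ys=np.r_[np.arange(-80,-20,1.),np.arange(40,130,1.)]
    best=None
    X=np.array([[*(j2w(x,y)/1000),.038] for x in xs for y in ys]); uv=proj(n,X).astype(np.float32)
    I=cv2.remap(g,uv[:,0].reshape(len(xs),-1),uv[:,1].reshape(len(xs),-1),cv2.INTER_LINEAR).astype(float)
    m=I.mean(1); e=np.gradient(m)
    from scipy.signal import find_peaks
    for s in(1,-1):
        pk,_=find_peaks(s*e,height=2); print(k,n,'rise' if s>0 else 'fall',[(xs[i],round(e[i],1)) for i in pk])
```

```text
0 top rise [(np.float64(-22.0), np.float64(9.4)), (np.float64(46.0), np.float64(11.1))]
0 top fall [(np.float64(-12.0), np.float64(-11.0)), (np.float64(59.0), np.float64(-10.3))]
0 side rise [(np.float64(-26.0), np.float64(30.5)), (np.float64(43.0), np.float64(29.7)), (np.float64(58.0), np.float64(21.9))]
0 side fall [(np.float64(-32.0), np.float64(-5.9)), (np.float64(-16.0), np.float64(-24.1)), (np.float64(30.0), np.float64(-2.7)), (np.float64(39.0), np.float64(-2.2)), (np.float64(55.0), np.float64(-19.8))]
1 top rise [(np.float64(-15.0), np.float64(9.4)), (np.float64(46.0), np.float64(11.1))]
1 top fall [(np.float64(-5.0), np.float64(-10.5)), (np.float64(59.0), np.float64(-10.4))]
1 side rise [(np.float64(-19.0), np.float64(33.8)), (np.float64(43.0), np.float64(33.0)), (np.float64(58.0), np.float64(24.0))]
1 side fall [(np.float64(-25.0), np.float64(-6.2)), (np.float64(-9.0), np.float64(-26.7)), (np.float64(30.0), np.float64(-2.8)), (np.float64(39.0), np.float64(-2.5)), (np.float64(54.0), np.float64(-22.0))]
```

Call:
arm_command --rows '[0,0,-0.116,0,0,0,70,0,0,-0.116,0,0,0,70,0,0,-0.116,0,0,0,70,0,0,-0.116,0,0,0,70,0,0,-0.116,0,0,0,70]'

```text
t: 9.32
eef_pos: [0.352, 0.2597, 0.2179]
eef_rot: [-180.0, 0.0, 104.1]
force: [-0.4, -0.5, -0.3]
grip_width: 0.0641
grasp_force: 0.0
```

Call:
arm_command --rows '[0,0,-0.116,0,0,0,70,0,0,-0.116,0,0,0,70,0,0,-0.116,0,0,0,70,0,0,0,3.9,29.4,0,70,0,0,0,3.9,29.4,0,70]'

```text
t: 9.73
eef_pos: [0.3966, 0.2988, 0.2181]
eef_rot: [-180.0, 0.0, 123.7]
force: [0.4, 1.2, -0.6]
grip_width: 0.0639
grasp_force: 0.0
```

Call:
arm_command --rows '[0,0,0,3.9,29.4,0,70,0,0,0,3.9,29.4,0,70,0,0,0,3.9,29.4,0,70,0,0,0,3.9,29.4,0,70,0,0,0,3.9,29.4,0,70]'

```text
t: 10.15
eef_pos: [0.5091, 0.3974, 0.2176]
eef_rot: [-180.0, 0.0, 123.7]
force: [-0.1, -1.4, 0.2]
grip_width: 0.0638
grasp_force: 0.0
```

Call:
arm_command --rows '[0,0,0,3.9,29.4,0,70,0,0,0,0,0,30,70,0,0,0,0,0,30,70,0,0,0,0,0,30,70,0,0,0,0,0,0,70]'

```text
t: 10.57
eef_pos: [0.5277, 0.4143, 0.1219]
eef_rot: [-179.5, 0.0, 123.7]
force: [-0.3, -1.9, -0.4]
grip_width: 0.064
grasp_force: 0.0
```

Call:
arm_command --rows '[0,0,0,0,0,0,70,0,0,0,0,0,0,70,0,0,0,0,0,0,70,0,0,0,0,0,0,70,0,0,0,0,0,0,70]'

```text
t: 10.98
eef_pos: [0.5303, 0.4171, 0.1294]
eef_rot: [179.9, 0.0, 123.7]
force: [-0.1, 0.4, 0.0]
grip_width: 0.064
grasp_force: 0.0
```

```bash
sed -i 's/607.1,60.8/606.7,60.8/' h.py; python3 -c "
from h import *
to(530.6,417.5,34,124)
"
```

```text
t 11.0 pos [530.3 417.1 129.4] rot [179.9   0.  123.7] F [-0.1  0.4  0. ] grip 64.0 0.0
turn -0.004 shift [ 0.2  0.4 95.4]
```

Call:
arm_command --rows '[0,0,0,0,0,20,70,0,0,0,0,0,20,70,0,0,0,0,0,20,70,0,0,0,0,0,20,70,0,0,0,0,0,15,70]'

```text
t: 11.4
eef_pos: [0.5296, 0.4167, 0.0321]
eef_rot: [-180.0, 0.0, 123.8]
force: [-0.5, -0.0, -0.0]
grip_width: 0.0639
grasp_force: 0.0
```

Call:
arm_command --rows '[0,0,0,0,0,0,70,0,0,0,0,0,0,40,0,0,0,0,0,0,20,0,0,0,0,0,0,10,0,0,0,0,0,0,5]' --newtons 10

```text
t: 11.82
eef_pos: [0.5304, 0.4172, 0.0342]
eef_rot: [179.9, 0.0, 123.7]
force: [-0.4, 0.0, 0.1]
grip_width: 0.0399
grasp_force: 0.0
```

Call:
arm_command --rows '[0,0,0,0,0,0,0,0,0,0,0,0,0,0,0,0,0,0,0,0,0,0,0,0,0,0,0,0,0,0,0,0,0,0,0]' --newtons 30

```text
t: 12.23
eef_pos: [0.5299, 0.4169, 0.0331]
eef_rot: [180.0, 0.0, 123.7]
force: [0.4, 0.7, 0.7]
grip_width: 0.0116
grasp_force: 30.0
```

Call:
arm_command --rows '[0,0,0,0,0,0,0,0,0,0,0,0,0,0,0,0,0,0,0,0,0,0,0,0,0,0,0,0,0,0,0,0,0,0,0]' --newtons 40

```text
t: 12.65
eef_pos: [0.5299, 0.4169, 0.0331]
eef_rot: [180.0, 0.0, 123.7]
force: [0.3, 0.3, 5.0]
grip_width: 0.0119
grasp_force: 40.0
```

Run:
```python
from h import *
to(530.6,417.5,34,124)
```

```text
t 12.7 pos [529.9 416.9  33.1] rot [180.    0.  123.7] F [0.3 0.3 5. ] grip 11.9 40.0
turn -0.004 shift [ 0.1  0.9 -0.9]
```

Call:
arm_command --rows '[0,0,0,0,0,-8,0,0,0,0,0,0,-8,0,0,0,0,0,0,-9,0,0,0,0,0,0,-8,0,0,0,0,0,0,-8,0]'

```text
t: 13.07
eef_pos: [0.5298, 0.4169, 0.0751]
eef_rot: [180.0, -0.0, 123.7]
force: [-0.2, 0.7, -2.7]
grip_width: 0.0121
grasp_force: 40.0
```

Call:
arm_command --rows '[0,0,0.09,0,0,0,0,0,0,0.09,0,0,0,0,0,0,0.09,0,0,0,0,0,0,0.09,0,0,0,0,0,0,0.09,0,0,0,0]'

```text
t: 13.48
eef_pos: [0.5298, 0.4169, 0.0746]
eef_rot: [180.0, -0.0, 97.7]
force: [0.1, -0.1, -3.2]
grip_width: 0.012
grasp_force: 40.0
```

Call:
arm_command --rows '[0,0,0.09,0,0,0,0,0,0,0.09,0,0,0,0,0,0,0.035,0,0,0,0,0,0,0,0,0,0,0,0,0,0,0,0,0,0]'

```text
t: 13.9
eef_pos: [0.5298, 0.4169, 0.0744]
eef_rot: [180.0, -0.0, 85.7]
force: [-0.2, -0.1, -2.7]
grip_width: 0.0121
grasp_force: 40.0
```

Run:
```python
from h import *
to(450,200,75,85.6)
```

```text
t 13.9 pos [529.8 416.9  74.4] rot [180.   -0.   85.7] F [-0.2 -0.1 -2.7] grip 12.1 40.0
turn 0.002 shift [-222.4  -63.    -0.6]
```

Call:
arm_command --rows '[0,0,0,-22,-6,0,0,0,0,0,-22,-6,0,0,0,0,0,-22,-6.5,0,0,0,0,0,-22,-6.5,0,0,0,0,0,-22,-6.5,0,0]'

```text
t: 14.32
eef_pos: [0.4896, 0.3086, 0.0743]
eef_rot: [180.0, -0.0, 85.8]
force: [0.5, -0.1, -2.6]
grip_width: 0.0118
grasp_force: 40.0
```

Call:
arm_command --rows '[0,0,0,-22,-6,0,0,0,0,0,-22,-6,0,0,0,0,0,-22,-6.5,0,0,0,0,0,-22,-6.5,0,0,0,0,0,-24,-6.5,0,0]'

```text
t: 14.73
eef_pos: [0.4499, 0.1996, 0.0743]
eef_rot: [180.0, -0.0, 85.8]
force: [1.4, -0.4, -2.3]
grip_width: 0.0115
grasp_force: 40.0
```

Call:
arm_command --rows '[0,0,0,-27,2,0,0,0,0,0,-27,2,0,0,0,0,0,-27,2,0,0,0,0,0,-27,2,0,0,0,0,0,-27,2,0,0]'

```text
t: 15.15
eef_pos: [0.4499, 0.0636, 0.0743]
eef_rot: [180.0, -0.0, 85.8]
force: [0.4, -0.2, -2.9]
grip_width: 0.0114
grasp_force: 40.0
```

Call:
arm_command --rows '[0,0,0,-27,2,0,0,0,0,0,-27,2,0,0,0,0,0,-27,2,0,0,0,0,0,-27,2,0,0,0,0,0,-27,2,0,0]'

```text
t: 15.57
eef_pos: [0.4496, -0.0719, 0.0743]
eef_rot: [180.0, 0.0, 85.8]
force: [1.0, -1.1, -2.0]
grip_width: 0.012
grasp_force: 40.0
```

Call:
arm_command --rows '[0,0,0,0,0,0,0,0,0,0,0,0,0,0,0,0,0,0,0,0,0,0,0,0,0,0,0,0,0,0,0,0,0,0,0]'

```text
t: 15.98
eef_pos: [0.4495, -0.0697, 0.074]
eef_rot: [-180.0, -0.0, 85.7]
force: [-0.3, 0.4, -2.5]
grip_width: 0.0118
grasp_force: 40.0
```

Run:
```python
from h import *
x,y=j2w(19,-150); print(x,y)
to(x,y,75,85.6)
for n in('top','side'):
    p,d=snapshot(n); cv2.imwrite(f'pics/{n}2.png',p)
    for r in regions_of(n,'gauge')[:2]:
        Q,_=cloud(n,d,r['pixels']);Q=Q*1000
        bl=Q[(Q[:,2]>60)&(Q[:,2]<76)] 
        print(n,r['conf'],len(Q),'z',np.percentile(Q[:,2],[5,50,95]), rect(bl/1000) if len(bl)>5 else '')
```

```text
614.1361480732887 -90.2155743684476
t 16.0 pos [449.5 -69.7  74. ] rot [-180.    -0.    85.7] F [-0.3  0.4 -2.5] grip 11.8 40.0
turn 0.002 shift [ -7.8 165.8  -1. ]
side 0.93 573 z [ 48.98955481  69.11912226 105.22190217] (array([448.3, -66. ]), array([66.9, 50.4]), 85.8)
side 0.51 1440 z [15.5395125  22.48116205 38.41657867]
```

Call:
arm_command --rows '[0,0,0,-1.5,33,0,0,0,0,0,-1.5,33,0,0,0,0,0,-1.5,33,0,0,0,0,0,-1.5,33,0,0,0,0,0,-1.8,33.3,0,0]'

```text
t: 16.6
eef_pos: [0.6151, -0.0905, 0.0739]
eef_rot: [-180.0, -0.0, 85.7]
force: [0.6, 0.2, -2.6]
grip_width: 0.0118
grasp_force: 40.0
```

Call:
arm_command --rows '[0,0,0,0,0,0,0,0,0,0,0,0,0,0,0,0,0,0,0,0,0,0,0,0,0,0,0,0,0,0,0,0,0,0,0]'

```text
t: 17.02
eef_pos: [0.6128, -0.0906, 0.0739]
eef_rot: [-180.0, -0.0, 85.6]
force: [-0.2, 0.2, -2.2]
grip_width: 0.0116
grasp_force: 40.0
```

Run:
```python
from h import *
x,y=j2w(19.3,-150); print(x,y)
to(x,y,39,85.6)
for n in('top','side'):
    p,d=snapshot(n); cv2.imwrite(f'pics/{n}3.png',p)
    for r in regions_of(n,'gauge')[:1]:
        Q,_=cloud(n,d,r['pixels']);Q=Q*1000
        bl=Q[(Q[:,2]>60)&(Q[:,2]<76)] 
        print(n,r['conf'],len(Q), rect(bl/1000) if len(bl)>5 else '')
```

```text
614.4352638989568 -90.23859007688564
t 17.0 pos [612.8 -90.6  73.9] rot [-180.    -0.    85.6] F [-0.2  0.2 -2.2] grip 11.6 40.0
turn 0.001 shift [ 0.5  1.6 34.9]
side 0.82 533 (array([611., -89.]), array([71.3, 50.3]), 85.3)
```

View pics/side3.png

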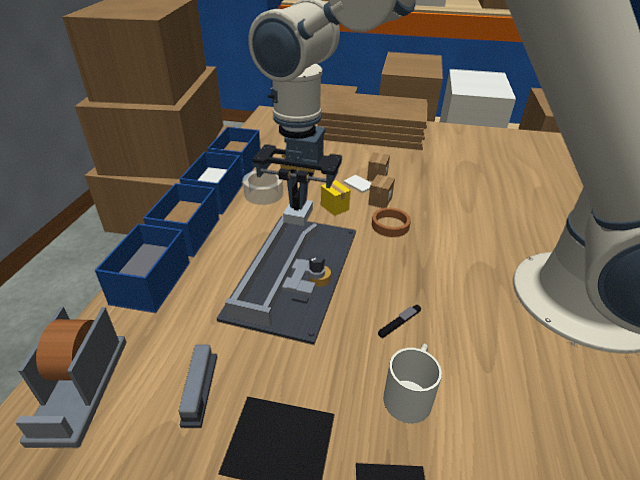

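The gauge hangs over the mouth at side (297,212), and the mat and lane are clear. The side camera puts it about 1.5–1.9 mm short of lane centre, so I correct that and lower.

Call:
arm_command --rows '[0,0,0,0.5,1.3,6,0,0,0,0,0,0,6,0,0,0,0,0,0,6,0,0,0,0,0,0,6,0,0,0,0,0,0,6,0]'

```text
t: 17.63
eef_pos: [0.6149, -0.0904, 0.0429]
eef_rot: [-180.0, -0.0, 85.6]
force: [-0.5, 0.3, -2.0]
grip_width: 0.0114
grasp_force: 40.0
```

Call:
arm_command --rows '[0,0,0,0,0,1,0,0,0,0,0,0,1,0,0,0,0,0,0,1,0,0,0,0,0,0,1,0,0,0,0,0,0,0,0]'

```text
t: 18.05
eef_pos: [0.6152, -0.0904, 0.0399]
eef_rot: [180.0, 0.0, 85.6]
force: [-0.0, -0.4, -2.6]
grip_width: 0.012
grasp_force: 40.0
```

Run:
```python
from h import *
x,y=j2w(19.3,-150); to(x,y,39,85.6)
```

```text
t 18.1 pos [615.2 -90.4  39.9] rot [180.    0.   85.6] F [-0.  -0.4 -2.6] grip 12.0 40.0
turn 0.001 shift [ 0.2 -0.7  0.9]
```

Call:
arm_command --rows '[0,0,0,0,0,0.5,0,0,0,0,0,0,0.5,0,0,0,0,0,0,0.5,0,0,0,0,0,0,0,0,0,0,0,0,0,0,0]'

```text
t: 18.47
eef_pos: [0.6152, -0.0905, 0.0391]
eef_rot: [180.0, 0.0, 85.6]
force: [-2.7, 1.0, 7.1]
grip_width: 0.012
grasp_force: 40.0
```

Call:
arm_command --rows '[0,0,0,0,0,0,20,0,0,0,0,0,0,35,0,0,0,0,0,0,50,0,0,0,0,0,0,60,0,0,0,0,0,0,60]' --newtons 20

```text
t: 18.88
eef_pos: [0.6151, -0.0904, 0.0384]
eef_rot: [180.0, 0.0, 85.6]
force: [-0.0, 0.0, -0.5]
grip_width: 0.042
grasp_force: 0.0
```

Call:
arm_command --rows '[0,0,0,0,0,-10,60,0,0,0,0,0,-15,60,0,0,0,0,0,-20,60,0,0,0,0,0,-20,60,0,0,0,0,0,-5,60]'

```text
t: 19.3
eef_pos: [0.6166, -0.0908, 0.1121]
eef_rot: [179.8, 0.0, 85.7]
force: [1.0, -0.7, 1.0]
grip_width: 0.0546
grasp_force: 0.0
```

Run:
```python
from h import *
x,y=j2w(19.3,-150); to(x,y,39,85.6)
for n in('top','side'):
    p,d=snapshot(n); cv2.imwrite(f'pics/{n}4.png',p)
    for r in regions_of(n,'gauge')[:1]:
        Q,_=cloud(n,d,r['pixels']);Q=Q*1000
        bl=Q[(Q[:,2]>29)&(Q[:,2]<41)] 
        print(n,r['conf'],len(Q), rect(bl/1000) if len(bl)>5 else '')
```

```text
t 19.3 pos [616.6 -90.8 112.1] rot [179.8   0.   85.7] F [ 1.  -0.7  1. ] grip 54.6 0.0
turn 0.001 shift [ 0.4 -2.2 73.1]
side 0.89 592 (array([612.5, -88.7]), array([69.7, 51.8]), 87.9)
```

Call:
arm_command --rows '[0,0,0.12,0,0,0,0,0,0,0.12,0,0,0,0,0,0,0.12,0,0,0,0,0,0,0.12,0,0,0,0,0,0,0.12,0,0,0,0]'

```text
t: 19.92
eef_pos: [0.6143, -0.0903, 0.1071]
eef_rot: [-179.9, 0.1, 50.9]
force: [-0.7, 0.3, -0.5]
grip_width: 0.0244
grasp_force: 0.0
```

Call:
arm_command --rows '[0,0,0.12,0,0,0,0,0,0,0.12,0,0,0,0,0,0,0.12,0,0,0,0,0,0,0.12,0,0,0,0,0,0,0.12,0,0,0,0]'

```text
t: 20.33
eef_pos: [0.6143, -0.0903, 0.1071]
eef_rot: [-179.9, 0.1, 16.5]
force: [0.5, 0.4, -0.6]
grip_width: 0.0008
grasp_force: 0.0
```

Call:
arm_command --rows '[0,0,0.12,0,0,0,0,0,0,0.12,0,0,0,0,0,0,0.12,0,0,0,0,0,0,0.01,0,0,0,0,0,0,0,0,0,0,0]'

```text
t: 20.75
eef_pos: [0.6146, -0.0903, 0.1075]
eef_rot: [-180.0, 0.1, -4.1]
force: [-0.1, -0.7, 0.4]
grip_width: 0.0006
grasp_force: 0.0
```

Run:
```python
from h import *
x,y=j2w(19.2,-212); to(x,y,18,JY)
```

```text
t 20.8 pos [614.6 -90.3 107.5] rot [-1.8e+02  1.0e-01 -4.1e+00] F [-0.1 -0.7  0.4] grip 0.6 0.0
turn 0.004 shift [-0.2 61.9 89.5]
```

Call:
arm_command --rows '[0,0,0.004,-0.2,20,0,0,0,0,0,0,20,0,0,0,0,0,0,22,0,0,0,0,0,0,0,0,0,0,0,0,0,0,0,0]'

```text
t: 21.17
eef_pos: [0.6097, -0.153, 0.1079]
eef_rot: [-180.0, 0.0, -4.4]
force: [0.3, 0.8, -0.2]
grip_width: 0.0006
grasp_force: 0.0
```

Call:
arm_command --rows '[0,0,0,0,0,20,0,0,0,0,0,0,20,0,0,0,0,0,0,20,0,0,0,0,0,0,15,0,0,0,0,0,0,13,0]'

```text
t: 21.58
eef_pos: [0.6095, -0.151, 0.0189]
eef_rot: [-180.0, 0.1, -4.3]
force: [0.7, 0.4, -0.2]
grip_width: 0.0005
grasp_force: 0.0
```

Call:
arm_command --rows '[0,0,0,0,0,0,0,0,0,0,0,0,0,0,0,0,0,0,-2,0,0,0,0,0,0,-4,0,0,0,0,0,0,-4,0,0]'

```text
t: 22.0
eef_pos: [0.6113, -0.1419, 0.0213]
eef_rot: [180.0, -0.1, -4.5]
force: [0.5, -0.2, -0.3]
grip_width: 0.0007
grasp_force: 0.0
```

Run:
```python
from h import *
x,y=j2w(19.2,61.5); to(x,y,18,JY); print(w2j(st()[0]))
```

```text
t 22.0 pos [ 611.3 -141.9   21.3] rot [ 1.8e+02 -1.0e-01 -4.5e+00] F [ 0.5 -0.2 -0.3] grip 0.7 0.0
turn -0.002 shift [  -1.  -263.3    3.3]
[  20.17881705 -201.77939789]
```

Now I push gently, watching the force.

Call:
arm_command --rows '[0,0,0,-0.2,-6,1,0,0,0,0,-0.2,-6,1,0,0,0,0,-0.2,-6,0,0,0,0,0,-0.2,-6,0,0,0,0,0,-0.2,-6,0,0]'

```text
t: 22.42
eef_pos: [0.6124, -0.1117, 0.0185]
eef_rot: [180.0, -0.0, -4.5]
force: [-0.4, -2.1, 2.5]
grip_width: 0.0003
grasp_force: 1.2
```

Call:
arm_command --rows '[0,0,0,0,-6,0,0,0,0,0,0,-6,0,0,0,0,0,0,-6,0,0,0,0,0,0,-6,0,0,0,0,0,0,-6,0,0]'

```text
t: 22.83
eef_pos: [0.6147, -0.0818, 0.0184]
eef_rot: [180.0, -0.0, -4.5]
force: [0.2, -1.2, 2.7]
grip_width: 0.0004
grasp_force: 1.3
```

Run:
```python
from h import *
x,y=j2w(19.2,61.5); to(x,y,18,JY); print(w2j(st()[0]))
```

```text
t 22.8 pos [614.7 -81.8  18.4] rot [180.   -0.   -4.5] F [ 0.2 -1.2  2.7] grip 0.4 1.3
turn -0.002 shift [   0.3 -203.1    0.4]
[  18.87294051 -141.57097261]
```

Call:
arm_command --rows '[0,0,0,0,-8,0,0,0,0,0,0,-8,0,0,0,0,0,0,-8,0,0,0,0,0,0,-8,0,0,0,0,0,0,-8,0,0]'

```text
t: 23.25
eef_pos: [0.6178, -0.0416, 0.0184]
eef_rot: [180.0, 0.0, -4.5]
force: [0.3, -2.1, 2.1]
grip_width: 0.0002
grasp_force: 1.2
```

Call:
arm_command --rows '[0,0,0,0,-8,0,0,0,0,0,0,-8,0,0,0,0,0,0,-8,0,0,0,0,0,0,-8,0,0,0,0,0,0,-8,0,0]'

```text
t: 23.67
eef_pos: [0.621, -0.0018, 0.0184]
eef_rot: [-180.0, 0.0, -4.5]
force: [-0.2, -2.3, 2.2]
grip_width: 0.0006
grasp_force: 1.2
```

Run:
```python
from h import *
x,y=j2w(19.2,61.5); to(x,y,18,JY); print(w2j(st()[0]))
```

```text
t 23.7 pos [621.   -1.8  18.4] rot [-180.     0.    -4.5] F [-0.2 -2.3  2.2] grip 0.6 1.2
turn -0.002 shift [   0.2 -122.8    0.4]
[ 19.02421528 -61.32668262]
```

Sliding freely at about 2 N. I carry on and slow down near the stop.

Call:
arm_command --rows '[0,0,0,0,-8,0,0,0,0,0,0,-8,0,0,0,0,0,0,-8,0,0,0,0,0,0,-8,0,0,0,0,0,0,-8,0,0]'

```text
t: 24.08
eef_pos: [0.6241, 0.038, 0.0184]
eef_rot: [180.0, 0.0, -4.5]
force: [-0.3, -1.9, 2.3]
grip_width: 0.0008
grasp_force: 1.3
```

Call:
arm_command --rows '[0,0,0,0,-8,0,0,0,0,0,0,-8,0,0,0,0,0,0,-8,0,0,0,0,0,0,-8,0,0,0,0,0,0,-8,0,0]'

```text
t: 24.5
eef_pos: [0.6273, 0.0779, 0.0184]
eef_rot: [180.0, 0.0, -4.5]
force: [-0.0, -3.0, 2.5]
grip_width: 0.0006
grasp_force: 1.3
```

Call:
arm_command --rows '[0,0,0,0,-6,0,0,0,0,0,0,-6,0,0,0,0,0,0,-6,0,0,0,0,0,0,-6,0,0,0,0,0,0,-6,0,0]'

```text
t: 24.92
eef_pos: [0.6297, 0.1075, 0.0184]
eef_rot: [180.0, 0.0, -4.5]
force: [0.3, -1.9, 1.2]
grip_width: 0.0006
grasp_force: 1.1
```

Call:
arm_command --rows '[0,0,0,0,-2,0,0,0,0,0,0,-2,0,0,0,0,0,0,-1,0,0,0,0,0,0,-1,0,0,0,0,0,0,0,0,0]'

```text
t: 25.33
eef_pos: [0.6301, 0.113, 0.0184]
eef_rot: [-180.0, 0.0, -4.5]
force: [-0.4, -0.0, 0.5]
grip_width: 0.0007
grasp_force: 0.1
```

Run:
```python
from h import *
x,y=j2w(19.2,61.5); to(x,y,18,JY); print(w2j(st()[0]))
```

```text
t 25.3 pos [630.1 113.   18.4] rot [-180.     0.    -4.5] F [-0.4 -0.   0.5] grip 0.7 0.1
turn -0.003 shift [-0.1 -7.6  0.4]
[19.27565527 53.87353182]
```

Call:
arm_command --rows '[0,0,0,0,-1.2,0,0,0,0,0,0,-1.2,0,0,0,0,0,0,-1.2,0,0,0,0,0,0,-1.2,0,0,0,0,0,0,-1.2,0,0]'

```text
t: 25.75
eef_pos: [0.6306, 0.1191, 0.0184]
eef_rot: [180.0, 0.0, -4.5]
force: [0.2, -1.0, -0.2]
grip_width: 0.0005
grasp_force: 0.7
```

Call:
arm_command --rows '[0,0,0,0,-0.5,0,0,0,0,0,0,-0.5,0,0,0,0,0,0,-0.5,0,0,0,0,0,0,-0.5,0,0,0,0,0,0,-0.5,0,0]'

```text
t: 26.17
eef_pos: [0.6307, 0.1215, 0.0184]
eef_rot: [180.0, 0.0, -4.5]
force: [0.2, -1.6, 0.8]
grip_width: 0.0007
grasp_force: 0.6
```

Run:
```python
from h import *
x,y=j2w(19.2,61.5); to(x,y,18,JY); print(w2j(st()[0]))
```

```text
t 26.2 pos [630.7 121.5  18.4] rot [180.    0.   -4.5] F [ 0.2 -1.6  0.8] grip 0.7 0.6
turn -0.002 shift [-0.1  0.9  0.4]
[19.30601711 62.40030575]
```

Call:
arm_command --rows '[0,0,0,0,-0.4,0,0,0,0,0,0,-0.4,0,0,0,0,0,0,-0.4,0,0,0,0,0,0,-0.4,0,0,0,0,0,0,-0.4,0,0]'

```text
t: 26.58
eef_pos: [0.6309, 0.1235, 0.0184]
eef_rot: [-180.0, 0.0, -4.5]
force: [0.0, -0.9, -0.9]
grip_width: 0.0002
grasp_force: 0.5
```

Call:
arm_command --rows '[0,0,0,0,-0.3,0,0,0,0,0,0,-0.3,0,0,0,0,0,0,-0.3,0,0,0,0,0,0,-0.3,0,0,0,0,0,0,0,0,0]'

```text
t: 27.0
eef_pos: [0.631, 0.1247, 0.0184]
eef_rot: [-180.0, 0.0, -4.5]
force: [-0.5, -0.2, 0.2]
grip_width: 0.0006
grasp_force: 0.3
```

Run:
```python
from h import *
x,y=j2w(19.2,61.5); to(x,y,18,JY); print(w2j(st()[0]))
p,d=snapshot('side');cv2.imwrite('pics/side5.png',p)
P,_=cloud('side',d);P=P*1000;J=w2j(P);s=(J[:,0]>-4)&(J[:,0]<40)&(J[:,1]>60)&(J[:,1]<160)
for y in range(66,160,3): print(y,int(np.median(P[s&(abs(J[:,1]-y)<1.5),2])) if (s&(abs(J[:,1]-y)<1.5)).any() else '-',end='; ')
```

```text
t 27.0 pos [631.  124.7  18.4] rot [-180.     0.    -4.5] F [-0.5 -0.2  0.2] grip 0.6 0.3
turn -0.002 shift [-0.2  4.1  0.4]
[19.35163227 65.6090041 ]
66 419; 69 417; 72 417; 75 62; 78 417; 81 417; 84 415; 87 205; 90 206; 93 207; 96 205; 99 201; 102 245; 105 257; 108 263; 111 226; 114 168; 117 138; 120 138; 123 138; 126 59; 129 139; 132 410; 135 411; 138 406; 141 397; 144 365; 147 366; 150 133; 153 131; 156 29; 159 15;
```

Call:
arm_command --rows '[0,0,0,0,-0.5,0,0,0,0,0,0,-0.5,0,0,0,0,0,0,-0.5,0,0,0,0,0,0,-0.5,0,0,0,0,0,0,-0.5,0,0]'

```text
t: 27.47
eef_pos: [0.6311, 0.1252, 0.0184]
eef_rot: [179.8, 0.0, -4.5]
force: [-0.7, -22.1, 2.3]
grip_width: 0.0003
grasp_force: 11.3
```

Call:
arm_command --rows '[0,0,0,0,-0.3,0,0,0,0,0,0,-0.3,0,0,0,0,0,0,-0.3,0,0,0,0,0,0,-0.3,0,0,0,0,0,0,0,0,0]'

```text
t: 27.88
eef_pos: [0.6311, 0.1253, 0.0184]
eef_rot: [179.8, 0.0, -4.5]
force: [-0.4, -27.9, 3.5]
grip_width: 0.0003
grasp_force: 14.2
```

The force rose only at the stop, so the gauge is fully in. I back off and regrip it by the handle.

Call:
arm_command --rows '[0,0,0,0,10,0,0,0,0,0,0,12,0,0,0,0,0,0,0,-30,0,0,0,0,0,0,-32,0,0,0,0,0,0,-32,0]'

```text
t: 28.3
eef_pos: [0.629, 0.1058, 0.1132]
eef_rot: [-180.0, 0.1, -4.6]
force: [0.6, 0.7, 0.6]
grip_width: 0.0002
grasp_force: 0.0
```

Call:
arm_command --rows '[0,0,-0.12,0,0,0,60,0,0,-0.12,0,0,0,60,0,0,-0.12,0,0,0,60,0,0,-0.12,0,0,0,60,0,0,-0.12,0,0,0,60]'

```text
t: 28.72
eef_pos: [0.6295, 0.1061, 0.1125]
eef_rot: [-180.0, -0.0, 30.2]
force: [0.5, 0.7, -0.4]
grip_width: 0.0313
grasp_force: 0.0
```

Call:
arm_command --rows '[0,0,-0.12,0,0,0,60,0,0,-0.12,0,0,0,60,0,0,-0.12,0,0,0,60,0,0,-0.12,0,0,0,60,0,0,-0.12,0,0,0,60]'

```text
t: 29.13
eef_pos: [0.6295, 0.1061, 0.1124]
eef_rot: [-180.0, -0.0, 64.6]
force: [0.2, -0.0, -0.3]
grip_width: 0.0546
grasp_force: 0.0
```

Call:
arm_command --rows '[0,0,-0.12,0,0,0,60,0,0,-0.12,0,0,0,60,0,0,-0.12,0,0,0,60,0,0,-0.01,0,0,0,60,0,0,0,0,0,0,60]'

```text
t: 29.55
eef_pos: [0.6295, 0.1062, 0.1124]
eef_rot: [-180.0, -0.0, 85.2]
force: [-0.3, -0.1, 0.1]
grip_width: 0.0545
grasp_force: 0.0
```

Run:
```python
from h import *
x,y=j2w(19.3,110); print(x,y); to(x,y,42,85.6)
for n in('top','side'):
    p,d=snapshot(n); cv2.imwrite(f'pics/{n}6.png',p)
    for r in regions_of(n,'gauge')[:1]:
        Q,_=cloud(n,d,r['pixels']);Q=Q*1000
        bl=Q[(Q[:,2]>29)&(Q[:,2]<41)] 
        print(n,r['conf'],len(Q), rect(bl/1000) if len(bl)>5 else '',rect(Q[Q[:,2]>60]/1000))
```

```text
634.3822112119296 168.99512550211364
t 29.6 pos [629.5 106.2 112.4] rot [-180.    -0.    85.2] F [-0.3 -0.1  0.1] grip 54.5 0.0
turn -0.006 shift [63.   0.  70.4]
top 0.51 130 (array([645.5, 180.1]), array([37. , 26.2]), 7.8) (array([591.1, 156.6]), array([116.6,  22.1]), 21.0)
side 0.9 642 (array([632.5, 161.6]), array([59.2, 54.4]), 87.7) (array([633.1, 169.6]), array([35.2, 12.9]), 85.0)
```

View pics/side6.png

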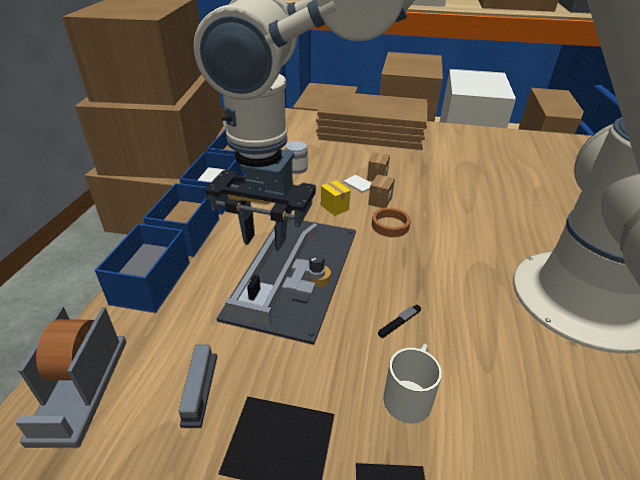

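Gauge handle at side (254,287), up against the end stop. I grip it and lift it out.

Call:
arm_command --rows '[0,0,-0.006,20,0,0,60,0,0,0,20,0,0,60,0,0,0,20,0,0,60,0,0,0,3,0,0,60,0,0,0,0,0,10,60]'

```text
t: 30.17
eef_pos: [0.6354, 0.1705, 0.1037]
eef_rot: [179.8, -0.0, 85.8]
force: [0.4, 0.6, 0.1]
grip_width: 0.0546
grasp_force: 0.0
```

Call:
arm_command --rows '[0,0,0,0,0,15,60,0,0,0,0,0,15,60,0,0,0,0,0,15,60,0,0,0,0,0,15,60,0,0,0,0,0,0,60]'

```text
t: 30.58
eef_pos: [0.6332, 0.1679, 0.0394]
eef_rot: [-179.8, 0.1, 85.7]
force: [-1.1, -1.1, -0.3]
grip_width: 0.0546
grasp_force: 0.0
```

Call:
arm_command --rows '[0,0,0,0,0,0,60,0,0,0,0,0,0,35,0,0,0,0,0,0,18,0,0,0,0,0,0,10,0,0,0,0,0,0,5]' --newtons 10

```text
t: 31.0
eef_pos: [0.6346, 0.1692, 0.043]
eef_rot: [180.0, -0.0, 85.8]
force: [-0.5, 0.8, 0.8]
grip_width: 0.0306
grasp_force: 0.0
```

Call:
arm_command --rows '[0,0,0,0,0,0,0,0,0,0,0,0,0,0,0,0,0,0,0,0,0,0,0,0,0,0,0,0,0,0,0,0,0,0,0]' --newtons 40

```text
t: 31.42
eef_pos: [0.6344, 0.1692, 0.0425]
eef_rot: [180.0, 0.0, 85.8]
force: [0.4, -0.3, 2.2]
grip_width: 0.0123
grasp_force: 40.0
```

Run:
```python
from h import *
x,y=j2w(19.3,110); to(x,y,42,85.6)
```

```text
t 31.4 pos [634.4 169.2  42.5] rot [180.    0.   85.8] F [ 0.4 -0.3  2.2] grip 12.3 40.0
turn 0.003 shift [-0.2 -0.   0.5]
```

Call:
arm_command --rows '[0,0,0,0,0,-7,0,0,0,0,0,0,-12,0,0,0,0,0,0,-12,0,0,0,0,0,0,-12,0,0,0,0,0,0,-12,0]'

```text
t: 31.83
eef_pos: [0.6343, 0.1693, 0.0992]
eef_rot: [180.0, -0.0, 85.8]
force: [0.3, -1.3, -2.0]
grip_width: 0.0118
grasp_force: 40.0
```

Call:
arm_command --rows '[0,0,0,23.8,-12.7,0,0,0,0,0,23.8,-12.7,0,0,0,0,0,23.8,-12.7,0,0,0,0,0,23.8,-12.7,0,0,0,0,0,23.8,-12.7,0,0]'

```text
t: 32.25
eef_pos: [0.5793, 0.2937, 0.0987]
eef_rot: [180.0, -0.0, 85.7]
force: [1.4, 0.6, -1.6]
grip_width: 0.0119
grasp_force: 40.0
```

Call:
arm_command --rows '[0,0,0,23.8,-12.7,0,0,0,0,0,23.8,-12.7,0,0,0,0,0,23.8,-12.7,0,0,0,0,0,23.8,-12.7,0,0,0,0,0,23.8,-12.7,0,0]'

```text
t: 32.67
eef_pos: [0.5246, 0.4173, 0.0987]
eef_rot: [180.0, -0.0, 85.8]
force: [0.2, 0.8, -2.3]
grip_width: 0.0119
grasp_force: 40.0
```

Call:
arm_command --rows '[0,0,0,0,0,0,0,0,0,0,0,0,10,0,0,0,0,0,0,12,0,0,0,0,0,0,12,0,0,0,0,0,0,12,0]'

```text
t: 33.08
eef_pos: [0.5254, 0.4148, 0.0498]
eef_rot: [-180.0, 0.0, 85.7]
force: [0.0, 0.5, -2.7]
grip_width: 0.0118
grasp_force: 40.0
```

Call:
arm_command --rows '[0,0,0,0,0,10,0,0,0,0,0,0,0,0,0,0,0,0,0,0,0,0,0,0,0,0,0,0,0,0,0,0,0,0,0]'

```text
t: 33.5
eef_pos: [0.5257, 0.4162, 0.042]
eef_rot: [180.0, -0.0, 85.8]
force: [0.0, -0.2, -2.2]
grip_width: 0.0118
grasp_force: 40.0
```

Run:
```python
from h import *
to(525,416,36.5,85.8)
p,d=snapshot('side')
for th in('gauge','mat'):
  for r in regions_of('side',th)[:1]:
    Q,_=cloud('side',d,r['pixels']);Q=Q*1000
    print(th,r['conf'],len(Q),np.percentile(Q[:,2],[2,50,98]),rect(Q/1000))
```

```text
t 33.5 pos [525.7 416.2  42. ] rot [180.   -0.   85.8] F [ 0.  -0.2 -2.2] grip 11.8 40.0
turn -0.001 shift [-0.2 -0.7  5.5]
gauge 0.88 1457 [ 9.56107225 33.06038425 68.83717688] (array([524.1, 422.9]), array([65., 67.]), 9.6)
mat 0.88 4277 [0.41410712 2.64270145 4.99611129] (array([516.9, 416.9]), array([144.8, 117.4]), 2.9)
```

Call:
arm_command --rows '[0,0,0,0,0,1.5,0,0,0,0,0,0,1.5,0,0,0,0,0,0,1.5,0,0,0,0,0,0,0.7,0,0,0,0,0,0,0,0]'

```text
t: 34.07
eef_pos: [0.5253, 0.416, 0.0365]
eef_rot: [180.0, -0.0, 85.8]
force: [-1.4, -1.6, 4.4]
grip_width: 0.0119
grasp_force: 40.0
```

Call:
arm_command --rows '[0,0,0,0,0,0.5,0,0,0,0,0,0,0.5,0,0,0,0,0,0,0,0,0,0,0,0,0,0,0,0,0,0,0,0,0,0]'

```text
t: 34.48
eef_pos: [0.5253, 0.416, 0.0365]
eef_rot: [180.0, -0.0, 85.8]
force: [-5.5, -4.0, 18.2]
grip_width: 0.0117
grasp_force: 40.0
```

Call:
arm_command --rows '[0,0,0,0,0,0,20,0,0,0,0,0,0,35,0,0,0,0,0,0,50,0,0,0,0,0,0,60,0,0,0,0,0,0,60]' --newtons 20

```text
t: 34.9
eef_pos: [0.5253, 0.416, 0.0351]
eef_rot: [-180.0, 0.0, 85.8]
force: [-1.2, 0.3, 0.2]
grip_width: 0.0417
grasp_force: 0.0
```

Call:
arm_command --rows '[0,0,0,0,0,-10,60,0,0,0,0,0,-25,60,0,0,0,0,0,-35,60,0,0,0,0,0,-40,60,0,0,0,0,0,-40,60]'

```text
t: 35.32
eef_pos: [0.5249, 0.4157, 0.1873]
eef_rot: [-180.0, 0.0, 85.8]
force: [1.2, 1.3, -0.6]
grip_width: 0.0547
grasp_force: 0.0
```

Run:
```python
from h import *
to(450,-250,190,85.8)
for n in('side','top'):
  p,d=snapshot(n); cv2.imwrite(f'pics/{n}7.png',p)
  for th in('gauge','carton1'):
    for r in regions_of(n,th)[:4]:
      Q,_=cloud(n,d,r['pixels']);Q=Q*1000; z=np.percentile(Q[:,2],95); h=Q[Q[:,2]>z-5]
      print(n,th,r['conf'],len(Q),z,rect(h/1000))
```

```text
t 35.3 pos [524.9 415.7 187.3] rot [-180.     0.    85.8] F [ 1.2  1.3 -0.6] grip 54.7 0.0
turn -0.001 shift [-669.4  -25.9   -2.7]
side gauge 0.56 2148 63.1822952721181 (array([523.7, 416.1]), array([32.9, 12. ]), 86.1)
side carton1 0.96 787 60.841507723966885 (array([ 544. , -209.5]), array([48.9, 62.9]), 50.3)
side carton1 0.71 511 61.028177725992464 (array([ 473.3, -444.1]), array([65.4, 47.9]), 82.7)
side carton1 0.61 675 60.82345546390184 (array([ 431.8, -268.5]), array([63.8, 47.1]), 77.5)
top gauge 0.6 62 33.10245465180867 (array([540.8, 384.6]), array([28.5, 12.7]), 33.3)
top carton1 0.83 454 66.7077436876112 (array([ 546.8, -210. ]), array([46.1, 58.6]), 46.6)
top carton1 0.58 488 66.57472099152446 (array([ 435.6, -267.6]), array([59.8, 46.5]), 78.0)
top carton1 0.36 738 53.728367548156804 (array([ 743.2, -230.7]), array([ 96.5, 100.4]), 12.8)
```

Gauge is back on its mat at (524,416), upright. The second carton was knocked and now stands near (473,-444). I take the carton at (434,-268) first.

Call:
arm_command --rows '[0,0,0.07,0,0,0,80,0,0,0.07,0,0,0,80,0,0,0,-34.4,2.8,0,80,0,0,0,-34.4,2.8,0,80,0,0,0,-34.4,2.8,0,80]'

```text
t: 36.03
eef_pos: [0.5103, 0.3121, 0.1836]
eef_rot: [-179.9, 0.1, 77.8]
force: [0.1, -0.3, 0.2]
grip_width: 0.0732
grasp_force: 0.0
```

Call:
arm_command --rows '[0,0,0,-34.4,2.8,0,80,0,0,0,-34.4,2.8,0,80,0,0,0,-34.4,2.8,0,80,0,0,0,-34.4,2.8,0,80,0,0,0,-34.4,2.8,0,80]'

```text
t: 36.45
eef_pos: [0.4874, 0.1407, 0.1842]
eef_rot: [-179.9, 0.1, 77.8]
force: [0.7, 0.0, 0.0]
grip_width: 0.0731
grasp_force: 0.0
```

Call:
arm_command --rows '[0,0,0,-34.4,2.8,0,80,0,0,0,-34.4,2.8,0,80,0,0,0,-34.4,2.8,0,80,0,0,0,-34.4,2.8,0,80,0,0,0,-34.4,2.8,0,80]'

```text
t: 36.87
eef_pos: [0.4646, -0.0301, 0.1843]
eef_rot: [-179.9, 0.0, 77.7]
force: [0.5, 0.0, 0.3]
grip_width: 0.0728
grasp_force: 0.0
```

Call:
arm_command --rows '[0,0,0,-34.4,2.8,0,80,0,0,0,-34.4,2.8,0,80,0,0,0,-34.4,2.8,0,80,0,0,0,-34.4,2.8,0,80,0,0,0,-34.4,2.8,0,80]'

```text
t: 37.28
eef_pos: [0.4418, -0.2011, 0.1843]
eef_rot: [-179.9, -0.0, 77.7]
force: [0.4, 0.4, -0.5]
grip_width: 0.073
grasp_force: 0.0
```

Call:
arm_command --rows '[0,0,0,-34.4,2.8,0,80,0,0,0,-34.4,2.8,0,80,0,0,0,0,0,0,80,0,0,0,0,0,0,80,0,0,0,0,0,0,80]'

```text
t: 37.7
eef_pos: [0.4333, -0.2676, 0.1843]
eef_rot: [-179.9, -0.1, 77.7]
force: [0.1, -0.6, 1.0]
grip_width: 0.0728
grasp_force: 0.0
```

Run:
```python
from h import *
to(433.7,-268,33,77.8)
for n in('side','top'):
  p,d=snapshot(n); cv2.imwrite(f'pics/{n}8.png',p)
  for th in('gauge','carton1'):
    for r in regions_of(n,th)[:4]:
      Q,_=cloud(n,d,r['pixels']);Q=Q*1000; z=np.percentile(Q[:,2],95); h=Q[Q[:,2]>z-5]
      print(n,th,r['conf'],len(Q),z,rect(h/1000))
```

```text
t 37.7 pos [ 433.3 -267.6  184.3] rot [-1.799e+02 -1.000e-01  7.770e+01] F [ 0.1 -0.6  1. ] grip 72.8 0.0
turn -0.002 shift [ -0.3   0.5 151.3]
side gauge 0.75 2102 63.539029785421356 (array([523.5, 415.9]), array([33.9, 11.8]), 86.5)
side gauge 0.24 265 9.943820889352608 (array([ 498.2, -339.4]), array([54.5, 76.4]), 54.2)
side carton1 0.86 556 60.91383858397462 (array([ 473.8, -444.5]), array([64.5, 47.8]), 83.3)
side carton1 0.82 801 60.832588280500744 (array([ 544.1, -210.9]), array([49.9, 63.6]), 47.1)
side carton1 0.57 635 60.76644379736105 (array([ 431.6, -267.7]), array([65.7, 45.8]), 78.2)
top gauge 0.58 520 65.66461491011944 (array([526.4, 413.3]), array([34.2, 12.6]), 83.3)
top carton1 0.59 453 66.32377679501151 (array([ 547.2, -210.3]), array([45.9, 60.4]), 45.3)
```

View pics/side8.png

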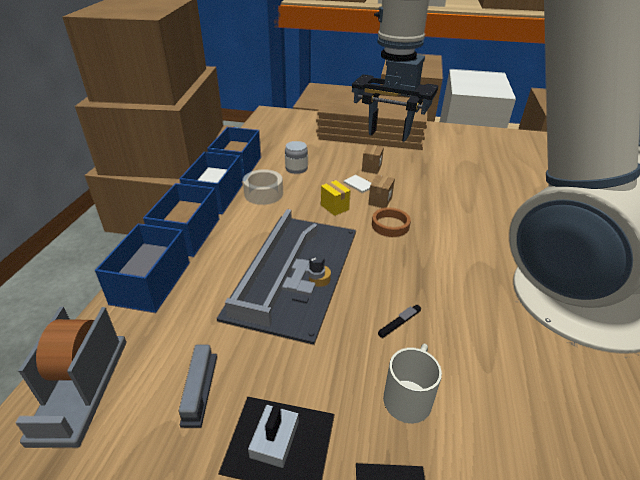

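```bash
python3 -c "
import cv2
p=cv2.imread('pics/side8.png')[140:225,300:420];cv2.imwrite('pics/crop8.png',cv2.resize(p,None,fx=5,fy=5,interpolation=cv2.INTER_CUBIC))"
```

```text
(no output)
```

View pics/crop8.png

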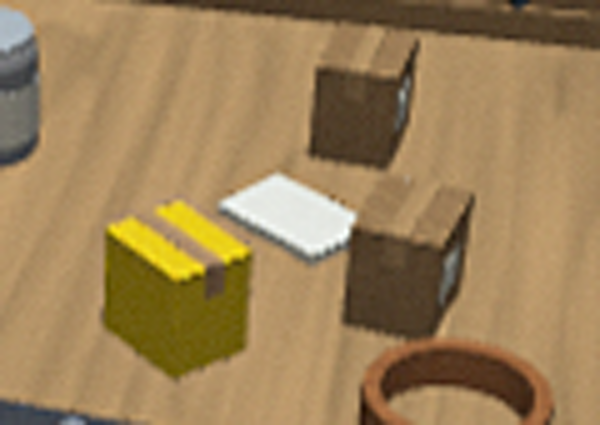

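The brown cartons with cardboard tape strips, at side (381,191) and (373,159), are the job's cartons. The yellow one at (335,197) is the look-alike and stays. I descend and grip.

Call:
arm_command --rows '[0,0,0,-0.2,0.5,30,80,0,0,0,0,0,32,80,0,0,0,0,0,32,80,0,0,0,0,0,32,80,0,0,0,0,0,22,80]'

```text
t: 38.42
eef_pos: [0.4338, -0.2676, 0.035]
eef_rot: [-179.9, -0.0, 77.8]
force: [-0.2, 0.4, -0.2]
grip_width: 0.0728
grasp_force: 0.0
```

Call:
arm_command --rows '[0,0,0,0,0,3,80,0,0,0,0,0,0,70,0,0,0,0,0,0,60,0,0,0,0,0,0,50,0,0,0,0,0,0,40]' --newtons 6

```text
t: 38.83
eef_pos: [0.4351, -0.269, 0.0357]
eef_rot: [179.9, 0.1, 77.7]
force: [-0.6, 0.9, 0.7]
grip_width: 0.0492
grasp_force: 0.6
```

Call:
arm_command --rows '[0,0,0,0,0,0,30,0,0,0,0,0,0,30,0,0,0,0,0,0,30,0,0,0,0,0,0,30,0,0,0,0,0,0,30]' --newtons 20

```text
t: 39.25
eef_pos: [0.4351, -0.269, 0.0356]
eef_rot: [179.9, 0.1, 77.7]
force: [0.2, 1.9, 11.4]
grip_width: 0.0482
grasp_force: 20.0
```

Call:
arm_command --rows '[0,0,0,0,0,-8,30,0,0,0,0,0,-12,30,0,0,0,0,0,-12,30,0,0,0,0,0,-12,30,0,0,0,0,0,-11,30]'

```text
t: 39.67
eef_pos: [0.4345, -0.2686, 0.0909]
eef_rot: [179.9, 0.0, 77.7]
force: [0.4, -0.5, -1.1]
grip_width: 0.0482
grasp_force: 20.0
```

Run:
```python
from h import *
x,y=j2w(19.5,-152); print(x,y); to(x,y,90,85.6)
```

```text
614.4812363931486 -92.24803938696483
t 39.7 pos [ 434.5 -268.6   90.9] rot [179.9   0.   77.7] F [ 0.4 -0.5 -1.1] grip 48.2 20.0
turn -0.137 shift [189.6 165.9   0.9]
```

Call:
arm_command --rows '[0,0,-0.068,0,0,0,30,0,0,-0.069,0,0,0,30,0,0,0,23.5,0,0,30,0,0,0,24,0,0,30,0,0,0,24,0,0,30]'

```text
t: 40.08
eef_pos: [0.4399, -0.1967, 0.0902]
eef_rot: [179.9, 0.0, 85.5]
force: [-0.3, -0.2, -1.0]
grip_width: 0.0481
grasp_force: 20.0
```

Call:
arm_command --rows '[0,0,0,23.5,0,0,30,0,0,0,23.5,0,0,30,0,0,0,23.5,0,0,30,0,0,0,23.5,0,0,30,0,0,0,24,0,0,30]'

```text
t: 40.5
eef_pos: [0.4491, -0.0786, 0.0902]
eef_rot: [179.9, 0.0, 85.6]
force: [0.8, 0.2, -1.2]
grip_width: 0.0479
grasp_force: 20.0
```

Call:
arm_command --rows '[0,0,0,0,33,0,30,0,0,0,0,33,0,30,0,0,0,0,33,0,30,0,0,0,0,33,0,30,0,0,0,0,33,0,30]'

```text
t: 40.92
eef_pos: [0.615, -0.0922, 0.0904]
eef_rot: [180.0, 0.0, 85.6]
force: [0.6, -0.6, -1.0]
grip_width: 0.0477
grasp_force: 20.0
```

Call:
arm_command --rows '[0,0,0,0,0,0,30,0,0,0,0,0,0,30,0,0,0,0,0,0,30,0,0,0,0,0,0,30,0,0,0,0,0,0,30]'

```text
t: 41.33
eef_pos: [0.6125, -0.0922, 0.0896]
eef_rot: [-180.0, -0.0, 85.6]
force: [0.4, 0.3, -1.5]
grip_width: 0.0475
grasp_force: 20.0
```

Run:
```python
from h import *
x,y=j2w(19,-152); print(x,y); to(x,y,46,85.6)
for n in('side','top'):
  p,d=snapshot(n); cv2.imwrite(f'pics/{n}9.png',p)
  for r in regions_of(n,'carton1')[:4]:
      Q,_=cloud(n,d,r['pixels']);Q=Q*1000; z=np.percentile(Q[:,2],95); h=Q[Q[:,2]>z-5]
      print(n,r['conf'],len(Q),z,rect(h/1000),np.percentile(Q[:,2],2))
```

```text
613.9827100170351 -92.20967987290145
t 41.3 pos [612.5 -92.2  89.6] rot [-180.    -0.    85.6] F [ 0.4  0.3 -1.5] grip 47.5 20.0
turn -0.000 shift [ 0.1  1.5 43.6]
side 0.9 484 60.83684057061743 (array([ 473.7, -443.4]), array([65.3, 48.2]), 81.7) 3.0573517390244276
side 0.67 765 60.8143087752923 (array([ 543.3, -210.3]), array([52.7, 59.1]), 51.7) 3.4617862663367216
side 0.57 728 114.69073092415644 (array([610.8, -89.9]), array([59.3, 48.9]), 84.9) 58.40035466258404
side 0.17 5252 4.486413530649088 (array([516.6, 416.8]), array([141.1, 121.8]), 0.0) 0.38246779668594666
top 0.84 519 66.37931292847199 (array([ 475.7, -445.1]), array([57.5, 47.5]), 79.6) 5.5770241536831024
top 0.72 361 572.8704866130331 (array([ 457. , -125.4]), array([ 2.3, 39.2]), 75.9) -0.007864773011418136
```

Call:
arm_command --rows '[0,0,0,0,1.3,7,30,0,0,0,0,0,9,30,0,0,0,0,0,9,30,0,0,0,0,0,9,30,0,0,0,0,0,6,30]'

```text
t: 41.95
eef_pos: [0.614, -0.0922, 0.0474]
eef_rot: [-179.9, -0.0, 85.6]
force: [-0.6, 0.3, -2.1]
grip_width: 0.0477
grasp_force: 20.0
```

Call:
arm_command --rows '[0,0,0,0,0,1,30,0,0,0,0,0,1,30,0,0,0,0,0,1,30,0,0,0,0,0,0,30,0,0,0,0,0,0,30]'

```text
t: 42.37
eef_pos: [0.615, -0.0924, 0.0466]
eef_rot: [180.0, 0.0, 85.6]
force: [-0.3, 0.2, -1.4]
grip_width: 0.048
grasp_force: 20.0
```

Run:
```python
from h import *
x,y=j2w(19,-152); to(x,y,46,85.6)
```

```text
t 42.4 pos [615.  -92.4  46.6] rot [180.    0.   85.6] F [-0.3  0.2 -1.4] grip 48.0 20.0
turn -0.000 shift [ 0.1 -1.   0.6]
```

Call:
arm_command --rows '[0,0,0,0,0,0.5,30,0,0,0,0,0,0.5,30,0,0,0,0,0,0,30,0,0,0,0,0,0,30,0,0,0,0,0,0,30]' --newtons 8

```text
t: 42.78
eef_pos: [0.6149, -0.0924, 0.0455]
eef_rot: [180.0, 0.0, 85.6]
force: [-2.1, 0.3, 6.2]
grip_width: 0.0482
grasp_force: 8.0
```

Call:
arm_command --rows '[0,0,0,8,0,0,30,0,0,0,8,0,0,30,0,0,0,8,0,0,30,0,0,0,8,0,0,30,0,0,0,8,0,0,30]'

```text
t: 43.2
eef_pos: [0.6183, -0.0518, 0.0455]
eef_rot: [179.9, 0.0, 85.6]
force: [0.7, -3.7, 5.2]
grip_width: 0.0481
grasp_force: 8.0
```

Call:
arm_command --rows '[0,0,0,8,0,0,30,0,0,0,8,0,0,30,0,0,0,8,0,0,30,0,0,0,8,0,0,30,0,0,0,8,0,0,30]'

```text
t: 43.62
eef_pos: [0.6213, -0.0119, 0.0455]
eef_rot: [180.0, 0.0, 85.6]
force: [-0.2, -2.7, 4.5]
grip_width: 0.0479
grasp_force: 8.0
```

Run:
```python
from h import *
x,y=j2w(19,115); to(x,y,46,85.6); print(w2j(st()[0]))
```

```text
t 43.6 pos [621.3 -11.9  45.5] rot [180.    0.   85.6] F [-0.2 -2.7  4.5] grip 47.9 8.0
turn 0.000 shift [186.3  -1.1  -0.5]
[ 20.10906101 -71.32635224]
```

Call:
arm_command --rows '[0,0,0,10,0,0,30,0,0,0,10,0,0,30,0,0,0,10,0,0,30,0,0,0,10,0,0,30,0,0,0,10,0,0,30]'

```text
t: 44.03
eef_pos: [0.625, 0.0381, 0.0455]
eef_rot: [180.0, 0.0, 85.6]
force: [0.1, -3.6, 5.2]
grip_width: 0.048
grasp_force: 8.0
```

Call:
arm_command --rows '[0,0,0,10,0,0,30,0,0,0,10,0,0,30,0,0,0,10,0,0,30,0,0,0,10,0,0,30,0,0,0,10,0,0,30]'

```text
t: 44.45
eef_pos: [0.6288, 0.088, 0.0455]
eef_rot: [180.0, 0.0, 85.6]
force: [1.0, -3.9, 6.5]
grip_width: 0.0482
grasp_force: 8.0
```

Call:
arm_command --rows '[0,0,0,10,0,0,30,0,0,0,10,0,0,30,0,0,0,10,0,0,30,0,0,0,10,0,0,30,0,0,0,10,0,0,30]'

```text
t: 44.87
eef_pos: [0.6326, 0.1378, 0.0455]
eef_rot: [180.0, 0.0, 85.6]
force: [-0.4, -3.7, 5.4]
grip_width: 0.048
grasp_force: 8.0
```

Call:
arm_command --rows '[0,0,0,6,0,0,30,0,0,0,6,0,0,30,0,0,0,6,0,0,30,0,0,0,5,0,0,30,0,0,0,5,0,0,30]'

```text
t: 45.28
eef_pos: [0.6347, 0.1655, 0.0455]
eef_rot: [180.0, 0.0, 85.6]
force: [-0.5, -4.2, 7.8]
grip_width: 0.0478
grasp_force: 8.0
```

Run:
```python
from h import *
x,y=j2w(19,115); to(x,y,46,85.6); print(w2j(st()[0]))
```

```text
t 45.3 pos [634.7 165.5  45.5] rot [180.    0.   85.6] F [-0.5 -4.2  7.8] grip 47.8 8.0
turn 0.000 shift [ 8.4 -0.8 -0.5]
[ 19.84228454 106.55279545]
```

Call:
arm_command --rows '[0,0,0,2,0,0,30,0,0,0,2,0,0,30,0,0,0,1.5,0,0,30,0,0,0,1,0,0,30,0,0,0,0.5,0,0,30]'

```text
t: 45.7
eef_pos: [0.6352, 0.1723, 0.0455]
eef_rot: [180.0, 0.0, 85.6]
force: [-0.1, -4.3, 6.4]
grip_width: 0.048
grasp_force: 8.0
```

Call:
arm_command --rows '[0,0,0,0.5,0.4,0,30,0,0,0,0.5,0.4,0,30,0,0,0,0.5,0.4,0,30,0,0,0,0.3,0.2,0,30,0,0,0,0,0,0,30]'

```text
t: 46.12
eef_pos: [0.636, 0.1737, 0.0454]
eef_rot: [-180.0, 0.0, 85.6]
force: [-3.7, -5.6, 7.8]
grip_width: 0.0478
grasp_force: 8.0
```

Run:
```python
from h import *
x,y=j2w(19,115); to(x,y,46,85.6); print(w2j(st()[0]))
```

```text
t 46.1 pos [636.  173.7  45.4] rot [-180.     0.    85.6] F [-3.7 -5.6  7.8] grip 47.8 8.0
turn 0.000 shift [ 0.2 -1.6 -0.6]
[ 20.56553335 114.78523773]
```

Call:
arm_command --rows '[0,0,0,0.6,0.2,0,30,0,0,0,0.6,0.2,0,30,0,0,0,0.6,0.2,0,30,0,0,0,0.6,0.1,0,30,0,0,0,0,0,0,30]'

```text
t: 46.53
eef_pos: [0.6362, 0.1755, 0.0448]
eef_rot: [-179.9, 0.1, 85.6]
force: [-3.8, -8.5, 4.1]
grip_width: 0.0483
grasp_force: 8.0
```

Call:
arm_command --rows '[0,0,0,0.6,0,0,30,0,0,0,0.6,0,0,30,0,0,0,0.6,0,0,30,0,0,0,0.6,0,0,30,0,0,0,0,0,0,30]'

```text
t: 46.95
eef_pos: [0.6364, 0.1778, 0.0446]
eef_rot: [-179.9, 0.1, 85.6]
force: [-4.9, -9.0, 1.6]
grip_width: 0.0479
grasp_force: 8.0
```

Run:
```python
from h import *
x,y=j2w(19,115); to(x,y,46,85.6); print(w2j(st()[0]))
```

```text
t 47.0 pos [636.4 177.8  44.6] rot [-1.799e+02  1.000e-01  8.560e+01] F [-4.9 -9.   1.6] grip 47.9 8.0
turn 0.000 shift [-3.9 -1.6 -1.4]
[ 20.5952999  118.93306166]
```

Call:
arm_command --rows '[0,0,0,-3,-0.5,0,45,0,0,0,0,0,0,60,0,0,0,0,0,0,75,0,0,0,0,0,0,80,0,0,0,0,0,0,80]'

```text
t: 47.37
eef_pos: [0.6371, 0.1756, 0.0453]
eef_rot: [180.0, -0.0, 85.6]
force: [0.1, -0.3, -0.4]
grip_width: 0.0711
grasp_force: 0.0
```

Call:
arm_command --rows '[0,0,0,0,0,-10,80,0,0,0,0,0,-20,80,0,0,0,0,0,-30,80,0,0,0.032,0,0,-30,80,0,0,0.032,0,0,-20,80]'

```text
t: 47.78
eef_pos: [0.6378, 0.1756, 0.1589]
eef_rot: [179.8, -0.1, 81.8]
force: [0.0, 0.2, 0.9]
grip_width: 0.0731
grasp_force: 0.0
```

Call:
arm_command --rows '[0,0,0,-31.9,-3.7,0,80,0,0,0,-31.9,-3.7,0,80,0,0,0,-31.9,-3.7,0,80,0,0,0,-31.9,-3.7,0,80,0,0,0,-31.9,-3.7,0,80]'

```text
t: 48.2
eef_pos: [0.5958, 0.0188, 0.1562]
eef_rot: [179.9, -0.0, 81.9]
force: [0.2, -0.4, -0.1]
grip_width: 0.0731
grasp_force: 0.0
```

Call:
arm_command --rows '[0,0,0,-31.9,-3.7,0,80,0,0,0,-31.9,-3.7,0,80,0,0,0,-31.9,-3.7,0,80,0,0,0,-31.9,-3.7,0,80,0,0,0,-31.9,-3.7,0,80]'

```text
t: 48.62
eef_pos: [0.5551, -0.1367, 0.1561]
eef_rot: [179.9, 0.0, 81.9]
force: [0.4, 0.5, -0.5]
grip_width: 0.0736
grasp_force: 0.0
```

Call:
arm_command --rows '[0,0,0,-31.9,-3.7,0,80,0,0,0,-31.9,-3.7,0,80,0,0,0,-31.9,-3.7,0,80,0,0,0,-31.9,-3.7,0,80,0,0,0,-31.9,-3.7,0,80]'

```text
t: 49.03
eef_pos: [0.5144, -0.2921, 0.1562]
eef_rot: [180.0, 0.0, 81.9]
force: [-0.5, 0.2, 0.2]
grip_width: 0.0728
grasp_force: 0.0
```

Call:
arm_command --rows '[0,0,0,-31.9,-3.7,0,80,0,0,0,-31.9,-3.7,0,80,0,0,0,-31.9,-3.7,0,80,0,0,0,-31.9,-3.7,0,80,0,0,0,-31.9,-3.7,0,80]'

```text
t: 49.45
eef_pos: [0.4735, -0.4475, 0.1562]
eef_rot: [180.0, 0.0, 81.9]
force: [0.8, 0.2, 0.6]
grip_width: 0.073
grasp_force: 0.0
```

Call:
arm_command --rows '[0,0,0,0,0,0,80,0,0,0,0,0,0,80,0,0,0,0,0,0,80,0,0,0,0,0,0,80,0,0,0,0,0,0,80]'

```text
t: 49.87
eef_pos: [0.4745, -0.445, 0.1555]
eef_rot: [-180.0, -0.0, 82.0]
force: [-0.2, -0.6, 0.1]
grip_width: 0.0732
grasp_force: 0.0
```

Run:
```python
from h import *
to(474.8,-444,34,82)
for n in('side','top'):
  p,d=snapshot(n); cv2.imwrite(f'pics/{n}10.png',p)
  for r in regions_of(n,'carton1')[:4]:
      Q,_=cloud(n,d,r['pixels']);Q=Q*1000; z=np.percentile(Q[:,2],95); h=Q[Q[:,2]>z-5]
      c=rect(h/1000); print(n,round(r['conf'],2),len(Q),'%.0f'%z,c,'jig',np.round(w2j(c[0]),1))
```

```text
t 49.9 pos [ 474.5 -445.   155.5] rot [-180.   -0.   82.] F [-0.2 -0.6  0.1] grip 73.2 0.0
turn -0.000 shift [  1.    0.2 121.5]
side 0.97 488 61 (array([ 474.2, -442.1]), array([62.3, 47.7]), 83.0) jig [ -93.5 -511.6]
side 0.97 834 61 (array([ 544.4, -210.3]), array([49.7, 62.2]), 49.7) jig [ -41.3 -275.1]
side 0.57 945 70 (array([632.7, 171.8]), array([64.3, 46.7]), 85.1) jig [ 17.4 112.7]
top 0.25 7593 42 (array([543. ,  55.9]), array([336.8, 245.9]), 85.5) jig [-63.1  -9.8]
```

Call:
arm_command --rows '[0,0,0,1,0.2,24,80,0,0,0,0,0,28,80,0,0,0,0,0,28,80,0,0,0,0,0,25,80,0,0,0,0,0,15,80]'

```text
t: 50.48
eef_pos: [0.4737, -0.4438, 0.0326]
eef_rot: [-179.9, -0.1, 81.9]
force: [0.1, 0.8, -0.6]
grip_width: 0.0728
grasp_force: 0.0
```

Call:
arm_command --rows '[0,0,0,0,0,0,80,0,0,0,0,0,0,70,0,0,0,0,0,0,60,0,0,0,0,0,0,50,0,0,0,0,0,0,40]' --newtons 6

```text
t: 50.9
eef_pos: [0.475, -0.4455, 0.0366]
eef_rot: [179.9, 0.1, 81.9]
force: [1.3, -0.0, 0.0]
grip_width: 0.0492
grasp_force: 0.4
```

Call:
arm_command --rows '[0,0,0,0,0,0,30,0,0,0,0,0,0,30,0,0,0,0,0,0,30,0,0,0,0,0,0,30,0,0,0,0,0,0,30]' --newtons 20

```text
t: 51.32
eef_pos: [0.475, -0.4456, 0.0365]
eef_rot: [179.9, 0.1, 81.9]
force: [0.2, 0.6, 7.6]
grip_width: 0.0481
grasp_force: 19.8
```

Call:
arm_command --rows '[0,0,0,0,0,-8,30,0,0,0,0,0,-12,30,0,0,0,0,0,-12,30,0,0,0,0,0,-12,30,0,0,0,0,0,-11,30]'

```text
t: 51.73
eef_pos: [0.4747, -0.4453, 0.0923]
eef_rot: [179.9, 0.1, 81.9]
force: [1.1, 0.6, 0.5]
grip_width: 0.0483
grasp_force: 19.8
```

Run:
```python
from h import *
x,y=j2w(19.4,-152); to(x,y,90,85.6)
```

```text
t 51.7 pos [ 474.7 -445.3   92.3] rot [1.799e+02 1.000e-01 8.190e+01] F [1.1 0.6 0.5] grip 48.3 19.8
turn -0.064 shift [362.7 112.2   2.3]
```

Call:
arm_command --rows '[0,0,-0.032,0,0,0,30,0,0,-0.032,0,0,0,30,0,0,0,0,-17,0,30,0,0,0,0,-18,0,30,0,0,0,22,0,0,30]'

```text
t: 52.15
eef_pos: [0.439, -0.4229, 0.0912]
eef_rot: [180.0, 0.1, 85.5]
force: [-0.1, -0.2, -0.0]
grip_width: 0.0482
grasp_force: 19.8
```

Call:
arm_command --rows '[0,0,0,34,0,0,30,0,0,0,34,0,0,30,0,0,0,34,0,0,30,0,0,0,34,0,0,30,0,0,0,34,0,0,30]'

```text
t: 52.57
eef_pos: [0.4544, -0.2496, 0.0912]
eef_rot: [179.9, 0.0, 85.6]
force: [0.6, -0.2, 0.1]
grip_width: 0.0484
grasp_force: 19.8
```

Call:
arm_command --rows '[0,0,0,34,0,0,30,0,0,0,34,0,0,30,0,0,0,34,0,0,30,0,0,0,34,0,0,30,0,0,0,34,0,0,30]'

```text
t: 52.98
eef_pos: [0.4676, -0.08, 0.0912]
eef_rot: [179.9, 0.0, 85.6]
force: [1.0, 0.1, -1.2]
grip_width: 0.0482
grasp_force: 19.8
```

Call:
arm_command --rows '[0,0,0,0,29,0,30,0,0,0,0,29,0,30,0,0,0,0,29,0,30,0,0,0,0,29,0,30,0,0,0,0,29,0,30]'

```text
t: 53.4
eef_pos: [0.6136, -0.0924, 0.0914]
eef_rot: [179.9, 0.0, 85.6]
force: [-0.8, -0.8, -1.1]
grip_width: 0.048
grasp_force: 19.8
```

Call:
arm_command --rows '[0,0,0,0,0,0,30,0,0,0,0,0,0,30,0,0,0,0,0,0,30,0,0,0,0,0,0,30,0,0,0,0,0,0,30]'

```text
t: 53.82
eef_pos: [0.6112, -0.0925, 0.0906]
eef_rot: [-180.0, -0.0, 85.6]
force: [0.4, -0.3, -1.0]
grip_width: 0.0481
grasp_force: 19.8
```

Run:
```python
from h import *
x,y=j2w(19.4,-152); to(x,y,46.5,85.6)
for n in('side','top'):
  p,d=snapshot(n); cv2.imwrite(f'pics/{n}11.png',p)
  for r in regions_of(n,'carton1')[:4]:
      Q,_=cloud(n,d,r['pixels']);Q=Q*1000; z=np.percentile(Q[:,2],95); h=Q[Q[:,2]>z-5]
      c=rect(h/1000); print(n,round(r['conf'],2),len(Q),'%.0f'%z,c,'jig',np.round(w2j(c[0]),1))
```

```text
t 53.8 pos [611.2 -92.5  90.6] rot [-180.    -0.    85.6] F [ 0.4 -0.3 -1. ] grip 48.1 19.8
turn -0.000 shift [ 0.5  3.2 44.1]
side 0.82 794 61 (array([ 544.8, -211. ]), array([48.4, 61.9]), 47.2) jig [ -40.9 -275.7]
side 0.8 787 114 (array([609.8, -92. ]), array([63.6, 48.2]), 87.5) jig [  14.8 -152.1]
side 0.56 997 70 (array([633.6, 172.1]), array([63.2, 48.5]), 84.9) jig [ 18.3 113. ]
top 0.84 453 76 (array([636.7, 171.5]), array([59.1, 47.9]), 85.0) jig [ 21.4 112.7]
top 0.55 308 66 (array([ 544.9, -218.3]), array([39.6, 69.5]), 75.1) jig [ -40.2 -283. ]
```

Call:
arm_command --rows '[0,0,0,0.4,2,7,30,0,0,0,0,0,9,30,0,0,0,0,0,9,30,0,0,0,0,0,9,30,0,0,0,0,0,7,30]'

```text
t: 54.43
eef_pos: [0.6134, -0.0922, 0.0475]
eef_rot: [-179.9, -0.0, 85.6]
force: [-0.7, -0.5, -0.6]
grip_width: 0.0481
grasp_force: 19.8
```

Call:
arm_command --rows '[0,0,0,0,0,1,30,0,0,0,0,0,1,30,0,0,0,0,0,0.5,30,0,0,0,0,0,0,30,0,0,0,0,0,0,30]'

```text
t: 54.85
eef_pos: [0.6141, -0.0923, 0.0469]
eef_rot: [180.0, 0.0, 85.6]
force: [-0.2, 0.0, -1.2]
grip_width: 0.0481
grasp_force: 19.9
```

Run:
```python
from h import *
x,y=j2w(19.4,-152); to(x,y,46.5,85.6)
```

```text
t 54.9 pos [614.1 -92.3  46.9] rot [180.    0.   85.6] F [-0.2  0.  -1.2] grip 48.1 19.9
turn -0.000 shift [0.1 0.3 0.4]
```

Touch down, lighten the grip, and slide in. It should stop at y = 55, about 207 mm of travel.

Call:
arm_command --rows '[0,0,0,0,0,0.5,30,0,0,0,0,0,0.4,30,0,0,0,0,0,0,30,0,0,0,0,0,0,30,0,0,0,0,0,0,30]' --newtons 8

```text
t: 55.27
eef_pos: [0.6143, -0.0924, 0.0463]
eef_rot: [180.0, 0.0, 85.6]
force: [-1.5, -0.5, 5.7]
grip_width: 0.0482
grasp_force: 8.0
```

Call:
arm_command --rows '[0,0,0,8,0.1,0,30,0,0,0,8,0.1,0,30,0,0,0,8,0.1,0,30,0,0,0,8,0.1,0,30,0,0,0,8,0.1,0,30]'

```text
t: 55.68
eef_pos: [0.6181, -0.052, 0.0463]
eef_rot: [179.9, 0.0, 85.6]
force: [-0.5, -2.7, 6.1]
grip_width: 0.0482
grasp_force: 8.0
```

Call:
arm_command --rows '[0,0,0,10,0,0,30,0,0,0,10,0,0,30,0,0,0,10,0,0,30,0,0,0,10,0,0,30,0,0,0,10,0,0,30]'

```text
t: 56.1
eef_pos: [0.6219, -0.002, 0.0463]
eef_rot: [179.9, 0.0, 85.6]
force: [0.2, -2.6, 5.8]
grip_width: 0.0484
grasp_force: 8.0
```

Call:
arm_command --rows '[0,0,0,10,0,0,30,0,0,0,10,0,0,30,0,0,0,10,0,0,30,0,0,0,10,0,0,30,0,0,0,10,0,0,30]'

```text
t: 56.52
eef_pos: [0.6256, 0.0479, 0.0462]
eef_rot: [179.9, 0.0, 85.6]
force: [-0.5, -3.3, 6.8]
grip_width: 0.048
grasp_force: 8.0
```

Call:
arm_command --rows '[0,0,0,10,0,0,30,0,0,0,10,0,0,30,0,0,0,10,0,0,30,0,0,0,10,0,0,30,0,0,0,10,0,0,30]'

```text
t: 56.93
eef_pos: [0.6294, 0.0978, 0.0463]
eef_rot: [179.9, 0.0, 85.6]
force: [-0.6, -3.8, 5.4]
grip_width: 0.0479
grasp_force: 8.0
```

Run:
```python
from h import *
x,y=j2w(20.5,55); to(x,y,46.5,85.6); print(w2j(st()[0]))
```

```text
t 56.9 pos [629.4  97.8  46.3] rot [179.9   0.   85.6] F [-0.6 -3.8  5.4] grip 47.9 8.0
turn -0.000 shift [16.4  0.7 -0.2]
[19.82264935 38.61641422]
```

Call:
arm_command --rows '[0,0,0,3,0.2,0,30,0,0,0,3,0.2,0,30,0,0,0,3,0.2,0,30,0,0,0,2,0.2,0,30,0,0,0,1,0.2,0,30]' --newtons 15

```text
t: 57.35
eef_pos: [0.6312, 0.1095, 0.0462]
eef_rot: [180.0, 0.0, 85.6]
force: [-1.1, -2.4, 7.3]
grip_width: 0.0482
grasp_force: 15.0
```

Call:
arm_command --rows '[0,0,0,0.8,0.1,0,30,0,0,0,0.8,0.1,0,30,0,0,0,0.8,0.1,0,30,0,0,0,0.8,0.1,0,30,0,0,0,0.5,0.1,0,30]'

```text
t: 57.77
eef_pos: [0.632, 0.1128, 0.0463]
eef_rot: [180.0, 0.0, 85.6]
force: [-0.4, -2.5, 5.5]
grip_width: 0.0475
grasp_force: 15.0
```

Run:
```python
from h import *
x,y=j2w(20.5,55); to(x,y,46.5,85.6); print(w2j(st()[0]))
```

```text
t 57.8 pos [632.  112.8  46.3] rot [180.    0.   85.6] F [-0.4 -2.5  5.5] grip 47.5 15.0
turn -0.000 shift [ 1.2 -0.8 -0.2]
[21.26885531 53.75570452]
```

Call:
arm_command --rows '[0,0,0,0.6,0.1,0,30,0,0,0,0.6,0.1,0,30,0,0,0,0.6,0.1,0,30,0,0,0,0.4,0,0,30,0,0,0,0,0,0,30]'

```text
t: 58.18
eef_pos: [0.6321, 0.1137, 0.0463]
eef_rot: [180.0, 0.1, 85.6]
force: [-3.1, -14.2, 8.5]
grip_width: 0.0476
grasp_force: 15.0
```

Call:
arm_command --rows '[0,0,0,0.5,0.2,0,30,0,0,0,0.5,0.2,0,30,0,0,0,0.5,0.2,0,30,0,0,0,0.3,0,0,30,0,0,0,0,0,0,30]'

```text
t: 58.6
eef_pos: [0.6321, 0.1151, 0.0459]
eef_rot: [-179.9, 0.2, 85.6]
force: [-4.6, -16.7, 8.0]
grip_width: 0.0476
grasp_force: 15.0
```

Run:
```python
from h import *
x,y=j2w(20.5,55); to(x,y,46.5,85.6); print(w2j(st()[0]))
```

```text
t 58.6 pos [632.1 115.1  45.9] rot [-179.9    0.2   85.6] F [ -4.6 -16.7   8. ] grip 47.6 15.0
turn 0.000 shift [-1.1 -0.7 -0.6]
[21.2032733  56.12702388]
```

Call:
arm_command --rows '[0,0,0,0,0,0,60,0,0,0,0,0,0,70,0,0,0,0,0,0,75,0,0,0,0,0,0,80,0,0,0,0,0,0,80]'

```text
t: 59.02
eef_pos: [0.633, 0.1169, 0.0457]
eef_rot: [-180.0, -0.0, 85.6]
force: [0.7, -0.7, -0.6]
grip_width: 0.0726
grasp_force: 0.0
```

Call:
arm_command --rows '[0,0,0,0,0,-10,80,0,0,0,0,0,-20,80,0,0,0,0,0,-30,80,0,0,0,0,0,-20,80,0,0,0,-20,0,0,80]'

```text
t: 59.43
eef_pos: [0.634, 0.0992, 0.1311]
eef_rot: [179.6, -0.1, 85.7]
force: [0.4, 0.0, 0.2]
grip_width: 0.0735
grasp_force: 0.0
```

Call:
arm_command --rows '[0,0,0,-40,0,0,40,0,0,0,-40,0,0,20,0,0,0,-40,0,0,0,0,0,0,-20,0,0,0,0,0,0,0,0,0,0]'

```text
t: 59.85
eef_pos: [0.6206, -0.0472, 0.1267]
eef_rot: [180.0, 0.1, 85.4]
force: [0.5, 0.1, 0.3]
grip_width: 0.0424
grasp_force: 0.0
```

Run:
```python
from h import *
x,y=j2w(20.5,55); to(x,y,120,85.6)
for n in('side','top'):
  p,d=snapshot(n); cv2.imwrite(f'pics/{n}12.png',p)
  P,_=cloud(n,d);P=P*1000;J=w2j(P); s=(abs(P[:,2]-70)<(3 if n=='side' else 5))&(J[:,0]>-15)&(J[:,0]<60)&(J[:,1]>0)&(J[:,1]<160)
  if s.sum()>20:
    print(n,s.sum(),'y',np.percentile(J[s,1],[0.5,99.5]).round(1),'x far half',np.percentile(J[s&(J[:,1]>90),0],[1,99]).round(1),'near half',np.percentile(J[s&(J[:,1]<80),0],[1,99]).round(1),rect(P[s]/1000))
  t=(abs(P[:,2]-50)<3)&(J[:,1]>140)&(J[:,1]<160)&(J[:,0]>-28)&(J[:,0]<57); print('stop top y',np.percentile(J[t,1],[1,99]).round(1))
  u=proj(n,[[*(j2w(20,80)/1000),.07]])[0].astype(int);cv2.imwrite(f'pics/c12_{n}.png',cv2.resize(p[u[1]-40:u[1]+40,u[0]-50:u[0]+50],None,fx=4,fy=4,interpolation=cv2.INTER_CUBIC))
cv2.imwrite('pics/c12.png',np.hstack([cv2.imread('pics/c12_top.png'),cv2.imread('pics/c12_side.png')]))
```

```text
t 59.9 pos [620.6 -47.2 126.7] rot [1.80e+02 1.00e-01 8.54e+01] F [0.5 0.1 0.3] grip 42.4 0.0
turn -0.004 shift [161.6  -1.6   6.7]
side 1079 y [ 24.1 145.6] x far half [-4.8 42. ] near half [-4.3 42.5] (array([632.2, 144. ]), array([122.8,  48.6]), 86.0)
stop top y [142.5 157.7]
top 619 y [ 25.9 144.7] x far half [-1.1 46.6] near half [-0.8 47. ] (array([635.8, 144.1]), array([120.2,  50.5]), 86.0)
stop top y [143.6 157.5]
```

View pics/c12.png

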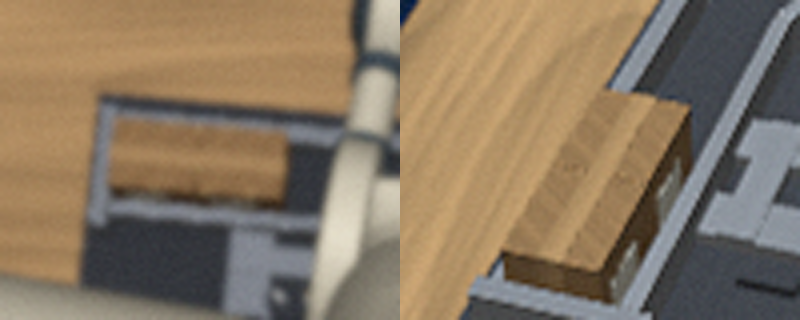

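The two cartons form one tight row, y = 25..145 against the stop, with both tape strips along the lane. I give one gentle nudge from the guide side, above the guide top, to seat them against the fence.

Run:
```python
from h import *
x,y=j2w(-28,85); to(x,y,46,85.6)
```

```text
t 60.0 pos [620.7 -43.7 126.5] rot [180.   -0.   85.5] F [-0.2  0.6  0.3] grip 35.0 0.0
turn -0.002 shift [188.1 -50.   80.5]
```

Call:
arm_command --rows '[0,0,0,0,-25,0,0,0,0,0,0,-25,0,0,0,0,0,38,0,0,0,0,0,0,38,0,0,0,0,0,0,38,0,0,0]'

```text
t: 60.37
eef_pos: [0.5793, 0.0768, 0.1265]
eef_rot: [180.0, -0.0, 85.6]
force: [1.4, 0.1, -0.7]
grip_width: 0.0018
grasp_force: 0.0
```

Call:
arm_command --rows '[0,0,0,38,0,0,0,0,0,0,36,0,0,0,0,0,0,0,0,0,0,0,0,0,0,0,20,0,0,0,0,0,0,20,0]'

```text
t: 60.78
eef_pos: [0.5858, 0.1507, 0.0866]
eef_rot: [179.8, -0.0, 85.8]
force: [1.1, -0.6, -1.2]
grip_width: 0.0008
grasp_force: 0.0
```

Call:
arm_command --rows '[0,0,0,0,0,20,0,0,0,0,0,0,19,0,0,0,0,0,0,0,0,0,0,0,0,0,0,0,0,0,0,0,0,0,0]'

```text
t: 61.2
eef_pos: [0.5857, 0.149, 0.0479]
eef_rot: [179.9, -0.0, 85.6]
force: [-0.2, 0.3, 1.3]
grip_width: 0.0001
grasp_force: 0.0
```

Run:
```python
from h import *
x,y=j2w(-12,85); to(x,y,46,85.6); print(w2j(st()[0]))
```

```text
t 61.2 pos [585.7 149.   47.9] rot [179.9  -0.   85.6] F [-0.2  0.3  1.3] grip 0.1 0.0
turn 0.000 shift [-1.3 15.7  1.9]
[-27.6819495   86.34444076]
```

Call:
arm_command --rows '[0,0,0,0,3,0,0,0,0,0,0,3,0,0,0,0,0,0,3,0,0,0,0,0,0,2,0,0,0,0,0,0,1,0,0]'

```text
t: 61.62
eef_pos: [0.5979, 0.1473, 0.0471]
eef_rot: [180.0, -0.0, 85.6]
force: [0.3, -0.2, -0.2]
grip_width: 0.0006
grasp_force: 0.0
```

Call:
arm_command --rows '[0,0,0,0,0.8,0,0,0,0,0,0,0.8,0,0,0,0,0,0,0.8,0,0,0,0,0,0,0.6,0,0,0,0,0,0,0,0,0]'

```text
t: 62.03
eef_pos: [0.6, 0.1471, 0.0467]
eef_rot: [-180.0, 0.0, 85.6]
force: [-2.4, -0.1, 0.8]
grip_width: 0.0007
grasp_force: 1.0
```

Run:
```python
from h import *
x,y=j2w(-12,85); to(x,y,46,85.6); print(w2j(st()[0]))
```

```text
t 62.0 pos [600.  147.1  46.7] rot [-180.     0.    85.6] F [-2.4 -0.1  0.8] grip 0.7 1.0
turn -0.000 shift [-0.5  1.3  0.7]
[-13.31848606  85.53719989]
```

Call:
arm_command --rows '[0,0,0,0,0.4,0,0,0,0,0,0,0.4,0,0,0,0,0,0,0.3,0,0,0,0,0,0,0.2,0,0,0,0,0,0,0,0,0]'

```text
t: 62.45
eef_pos: [0.6004, 0.1471, 0.0468]
eef_rot: [-179.9, 0.0, 85.6]
force: [-8.6, 0.1, 6.1]
grip_width: 0.0003
grasp_force: 4.1
```

Run:
```python
from h import *
to(0,0,46,85.6); print(w2j(st()[0]))
```

```text
t 62.5 pos [600.4 147.1  46.8] rot [-179.9    0.    85.6] F [-8.6  0.1  6.1] grip 0.3 4.1
turn -0.000 shift [-192.8 -587.4    0.8]
[-12.88397158  85.58824627]
```

Call:
arm_command --rows '[0,0,0,0,-5,0,0,0,0,0,0,-10,0,0,0,0,0,0,-5,-20,0,0,0,0,0,0,-40,0,0,0,0,0,0,-40,0]'

```text
t: 62.87
eef_pos: [0.5803, 0.1485, 0.147]
eef_rot: [-179.8, 0.0, 85.6]
force: [0.9, 0.4, 0.1]
grip_width: 0.0005
grasp_force: 0.0
```

Call:
arm_command --rows '[0,0,0,0,0,-40,0,0,0,0,-20,-35,0,0,0,0,0,-20,-35,0,0,0,0,0,-20,-35,0,0,0,0,0,-20,-35,0,0]'

```text
t: 63.28
eef_pos: [0.4342, 0.0792, 0.1869]
eef_rot: [179.9, -0.0, 85.6]
force: [0.7, -1.2, 0.6]
grip_width: 0.0003
grasp_force: 0.0
```

Call:
arm_command --rows '[0,0,0,-20,-35,0,0,0,0,0,-20,-35,0,0,0,0,0,-20,-35,0,0,0,0,0,0,0,0,0,0,0,0,0,0,0,0]'

```text
t: 63.7
eef_pos: [0.3251, 0.0274, 0.187]
eef_rot: [180.0, 0.0, 85.5]
force: [0.9, 0.4, -0.0]
grip_width: 0.0004
grasp_force: 0.0
```

Run:
```python
from h import *
to(400,0,300,85.6)
for n in('side','top'):
  p,d=snapshot(n); cv2.imwrite(f'pics/{n}13.png',p)
  P,_=cloud(n,d);P=P*1000;J=w2j(P); s=(abs(P[:,2]-70)<(3 if n=='side' else 5))&(J[:,0]>-15)&(J[:,0]<60)&(J[:,1]>0)&(J[:,1]<160)
  if s.sum()>20:
    print(n,s.sum(),'y',np.percentile(J[s,1],[0.5,99.5]).round(1),'x far half',np.percentile(J[s&(J[:,1]>90),0],[1,99]).round(1),'near half',np.percentile(J[s&(J[:,1]<80),0],[1,99]).round(1),rect(P[s]/1000))
  for th in('gauge','carton1'):
    for r in regions_of(n,th)[:4]:
      Q,_=cloud(n,d,r['pixels']);Q=Q*1000; z=np.percentile(Q[:,2],95); h=Q[Q[:,2]>z-5]
      print(n,th,round(r['conf'],2),len(Q),'%.0f'%z,rect(h/1000))
```

```text
t 63.7 pos [325.1  27.4 187. ] rot [180.    0.   85.5] F [ 0.9  0.4 -0. ] grip 0.4 0.0
turn -0.002 shift [ -21.6   76.7 -113. ]
side 1077 y [ 24.4 145.5] x far half [-4.3 42.4] near half [-4.3 43.5] (array([632.7, 143.5]), array([124. ,  49.5]), 85.8)
side gauge 0.67 2154 63 (array([523.4, 415.8]), array([34.3, 11.8]), 85.9)
side carton1 0.83 995 70 (array([634.4, 173.1]), array([65. , 48.9]), 86.8)
side carton1 0.73 800 61 (array([ 544.6, -210. ]), array([50.5, 65. ]), 44.8)
side carton1 0.66 670 71 (array([630.4, 112.1]), array([61.2, 48.7]), 84.8)
top 609 y [ 25.7 144.9] x far half [-0.2 46.9] near half [-0.4 47.6] (array([636.1, 143.9]), array([120.6,  49.8]), 85.8)
top gauge 0.8 499 63 (array([527.5, 413.2]), array([31.3, 12.4]), 85.5)
top carton1 0.97 446 76 (array([633.1, 112.1]), array([56.5, 48. ]), 84.4)
top carton1 0.92 483 76 (array([638.5, 173.8]), array([60.4, 47.7]), 85.4)
top carton1 0.68 450 66 (array([ 546.8, -209.8]), array([45.9, 60.7]), 45.7)
```

View pics/side13.png

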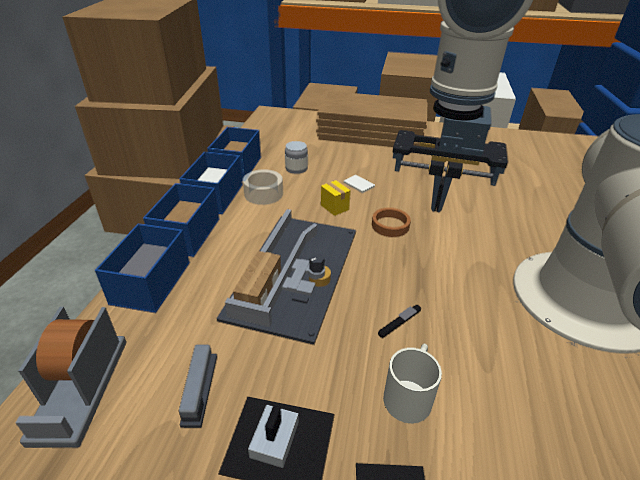

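The side view shows both cartons in the lane at (258,280) tight against the stop, and the gauge upright on its mat at (274,435). The bystanders and the yellow look-alike have not moved, and the arm is clear.

```bash
python3 -c "
from workcell import *
print(hand_in())"
```

```text
the job is handed in; nothing more can be done
None
```

The job is handed in, with no verdict returned: the lane is set to about 51.5 mm, the gauge slid freely to the end stop and is back upright on its mat, and both cartons on the bench are packed tight in one row in the corner.

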